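# Drive the proud clamp screw home on a leaning angle plate

### The job

One of the two clamp screws on the leaning angle plates still stands proud of its strap. Take the square-handled slotted driver from the middle of the tool rack, set its blade fully in that screw's slot and square on the screw's axis before you turn, and drive the screw clockwise fully home. Then hang the driver back upright in its hole in the rack, leaving the other screw home and the other tools and things on the bench where they stand.

Things in the scene. Friction and masses are not known exactly. Their poses are not given: they have to be found in the camera images.
- driver_grip (a point): slotted driver, loose, 0.11 to 0.18 kg: middle of its square wooden handle (26 x 26 mm, reaching 35 mm below and 26 mm above this point). z up the driver's axis, out of the handle's end; x = wide way of the blade, square to two handle faces. A 38 mm guard disc, underside 40 mm below this point, rests on the rack. Starts upright, blade down, x within 0.25 rad of the rack's x
- driver_tip (a point): centre of the driver's blade edge, 125 mm below driver_grip on its axis; same axes. The blade is 20 mm wide, 3 mm thick over its last 2.5 mm and 4.2 mm above that, up to 19 mm from the edge, on a 9 mm round shaft
- slot_a (a point): centre of the slot's floor in block a's screw head; moves with the screw. x along the slot, z out of the head along the screw's axis. Head: steel disc 32 mm across, 13 mm thick; slot right across it, 6 mm wide, 8 mm deep, ends open, mouth bevelled to 11 mm. Head down on the strap = home; standing up to 7.5 mm off it = proud.
- slot_b (a point): centre of the slot's floor in block b's screw head; moves with the screw. x along the slot, z out of the head along the screw's axis. Head: steel disc 32 mm across, 13 mm thick; slot right across it, 6 mm wide, 8 mm deep, ends open, mouth bevelled to 11 mm. Head down on the strap = home; standing up to 7.5 mm off it = proud.
- screw_a (a joint): turn of block a's screw, rad: 0 = fully proud, 1.5 = home (hard stop); grows clockwise seen looking down on the head. Fast thread: it sinks 5 mm per rad, so feed the driver down as it turns. Takes about 0.15 N m; stays put under a push of up to 20 N. A proud screw starts anywhere from 0 to 0.5.
- screw_b (a joint): turn of block b's screw, rad: 0 = fully proud, 1.5 = home (hard stop); grows clockwise seen looking down on the head. Fast thread: it sinks 5 mm per rad, so feed the driver down as it turns. Takes about 0.15 N m; stays put under a push of up to 20 N. A proud screw starts anywhere from 0 to 0.5.
- block_a: fixed grey angle plate, base 135 x 100 mm, about 95 mm high. Its upper face leans 30 degrees, looking up and to the block's own -x (roughly to the robot). On it a steel strap clamps a small aluminium bar with one big slotted screw, axis square to the leaning face. Origin: centre of the underside. One block's screw stands proud, the other's is home; which block is where changes.
- block_b: the second angle plate, just like block_a
- rack_hole (a point): mouth of the middle hole in the fixed wooden tool rack, on the board's upper face, 100 mm above the bench; hole 27 mm across, through the 12 mm board. Rack 70 (x) by 190 mm (y), open below the board; z up, y along its three holes, 58 mm apart. Awl and punch hang in the outer holes: fingers do not fit between the handles along y, so close along the rack's x
- awl: bystander: round-handled awl hanging in one outer rack hole, handle 30 mm across and 47 mm high above the rack; origin at the handle's underside
- punch: bystander: round steel punch hanging in the other outer rack hole, 26 mm across, 38 mm high above the rack; origin at the underside of its collar
- oil: bystander: dark plastic oil bottle with a white cap, 54 mm across, 140 mm high, standing; origin at the centre of its underside
- parallel: bystander: ground steel block 75 x 50 x 25 mm lying on the bench; origin at the centre of its underside
Things that resemble listed ones, but are neither listed nor needed, are in the scene too. Leave any blue or turquoise look-alike of the part that bears driver_grip alone.

How it is judged:
By the outcome, as a careful person would: the job done as asked, in the order asked, and still so for the second after the job is handed in, with the robot touching nothing.
It also fails if it takes over 58 s, if anything falls off the work surface, if the arm or the gripper's body presses on something with over 40 N, if the wrist force passes 120 N, or if a joint passes its speed limit or range.

### The arm

A 6-joint arm with a two-finger parallel gripper is mounted at the origin on the work surface. World frame = base frame: x ahead of the robot, y to its left, z up, the work surface at z = 0. Lengths are in m, angles in degrees, forces in N, time in s.
With the tool pointing down it reaches from about 0.4 to 0.825 m from the base axis. Payload 7 kg.
Tool frame: the origin (TCP) lies midway between the tips of the shut fingers; the grasp point (between the pads) lies ctrl.tcp_to_grasp behind it (ctrl.tcp_to_grasp is the distance from the TCP to the grasp point, in m); y points along the fingers, z is the direction in which the jaws open and shut, and the axes are right-handed (so a half turn about y gives the same grasp; the last joint's range is limited). The gripper opens to 88 mm and grips with 3 to 60 N. Pads are 19 mm wide; open, the fingers measure 130 mm over their backs; the gripper's body (78 mm by 193 mm) begins 47 mm behind the grasp point.
Start: joints at [-56.144, 20.546, 0.682, 0, -70.136, -16.507], TCP at [0.201, -0.644, 0.227] pointing down, gripper open.
Joint ranges: [-176.03, 176.03], [-82.01, 121.73], [-58.28, 71.71], [-173.87, 95.51], [-174.79, -0.11], [-173.66, 173.66]. Speed limits (degrees/s): [136.94, 136.94, 172.46, 180, 180, 180].

### API

Orientations are given as [roll, pitch, yaw] about the fixed x, y, z axes, in that order (R = Rz(yaw) Ry(pitch) Rx(roll)).
In Python, from plant import ctrl, snapshot, silhouettes gives the robot as it stands.
- The arm moves only by the shell command python3 -m pendant 'ROWS'. ROWS is JSON, a list that holds one entry, the list of rows, each a list of 7 numbers: the shift along the tool's x, y, z in cm, then the turn, a rotation vector about the tool's x, y, z in degrees, then the opening, from 0 (shut) to 1 (fully open). In form: [[[x, y, z, rx, ry, rz, hand], ...]]. A call has 1 to 12 rows; each row shifts and turns the commanded pose from where the row before left it, along the tool's axes as they then stand; what a row does not reach is not made up. A row lasts 1/12 s, in which the tool goes at most 41.7 mm and 7.16 degrees, less where a joint would pass 70% of its speed; a pose out of reach is approached as far as the arm can. A call with a gripper value outside its range is refused whole. The fingers move at their own pace and stop on an object; the grip force is fixed at half the most. Time passes only in rows, so rows that do not move let the fingers close. It gives the time, the measured TCP pose, the force and the opening at its end, in the units of the state.
- ctrl.get_obs(): the state, without advancing time (a new reading comes with each control period).
- snapshot(name): name is "scene" or "side" or "wrist"; returns a dict with "image" (400x640x3 uint8, red, green, blue), "camera_matrix" (3x3 intrinsics, pixels), "eye" and "orientation" of the camera in the world; the wrist camera has in their place "mount" (4x4, takes a point from camera to tool coordinates, whose origin is the TCP and whose axes are the tool frame's). Camera axes: x right, y down, z forward; pixel columns grow to the right and rows downward; lengths in m; the calibration is good to about 2 mm. A picture is of the moment at which its call begins: read the wrist's pose just before it. There is no depth.
- ctrl.close_job(): hands the job in, once; it reports no verdict.
Trained networks look in a picture, given as the dict that the camera call returned (one of the last four; its "shot" number tells which), for a name from the list of things; names that differ only in an ending like _2 or _b are one class to them, and where a whole thing is asked for, a point or a joint stands for the part that bears it (a point fixed in the world has none). Each returns a list of dicts, best first, with "confidence" (0 to 1); they miss things now and then, are a little off and sometimes report something else, mostly with a low value. They report only what shows in the picture. A call takes as long as a camera call. They do not tell look-alikes from the thing itself.
- silhouettes(picture, thing): "mask" (400x640 bool, what is visible of it) and "bbox" ([left, top, width, height] in pixels, round what is visible of it).
The state is a dict: "clock": time; "joint_pos": joint angles; "qvel": joint speeds; "tau": joint torques, N m; "tool_pos": TCP position; "orientation": TCP orientation; "force": force on the tool from outside, world axes, zero at the start; "moment": the same for the moment, N m; "opening": finger opening in m.
Only numpy, scipy, OpenCV 4.12 (cv2) and the standard library are available. Lean on these libraries where they do the work, as an engineer would, in place of code of your own. Each camera call takes 0.05 s, during which the arm holds its last target.

## Working session

There is one attempt and no reset: what is moved stays moved. The work goes in short steps, Python scripts to look and compute and a shell command to move; the robot and the scene stay as the last step left them, time stands still between calls to the robot, and variables do not carry over. Pictures are saved under pics/ and viewed, and the job is handed in when it is done.

```bash
ls -la; mkdir -p pics
python3 - <<'E'
from plant import ctrl, snapshot
import cv2, numpy as np
print(ctrl.get_obs(), ctrl.tcp_to_grasp)
for n in ["scene","side","wrist"]:
    s=snapshot(n); cv2.imwrite(f"pics/{n}0.png", s["image"][:,:,::-1])
    print(n,{k:(v.tolist() if hasattr(v,'tolist') else v) for k,v in s.items() if k!="image"})
E
```

```text
total 12
drwxr-xr-x  3 agent agent 4096 Dec  7 15:09 .
drwxr-xr-x 23 root  root  4096 Dec  7 15:09 ..
drwxr-xr-x  2 agent agent 4096 Dec  7 15:09 pics
{'clock': 0.0, 'joint_pos': array([-5.61466577e+01,  2.05903660e+01,  6.32898171e-01, -1.92416319e-02,
       -7.01357107e+01, -1.65053092e+01]), 'qvel': array([-0.05381539, -0.07921265,  0.05325526, -0.00062246, -0.00944659,
       -0.02714549]), 'tau': array([-1.89130878e-03, -5.82725251e+01,  2.93052614e+01,  6.99729592e+00,
        6.85297549e-03, -1.68699376e-04]), 'tool_pos': array([ 0.20106981, -0.64383811,  0.22563087]), 'orientation': array([-8.99055217e+01,  9.13184866e-03,  1.73414878e+01]), 'force': array([-0.1327843 ,  0.26644953, -0.26112284]), 'moment': array([-0.05291262,  0.01634279, -0.00480899]), 'opening': 0.08765733534452883} 0.0188
scene {'camera_matrix': [[404.3751467785583, 0.0, 319.5095430099745], [0.0, 404.3751467785583, 191.48332654518265], [0.0, 0.0, 1.0]], 'eye': [0.8100177802618929, -0.562233656640488, 0.956566808418722], 'orientation': [-145.67504859758844, -0.8361844900501443, 28.557503702137474], 'shot': 1}
side {'camera_matrix': [[479.42664339029005, 0.0, 321.2954517649856], [0.0, 479.42664339029005, 203.64313028767248], [0.0, 0.0, 1.0]], 'eye': [0.4865930275394904, 0.575383587194855, 0.870982417638658], 'orientation': [-139.62070650987857, -0.27232039099082506, -174.57629646036068], 'shot': 2}
wrist {'camera_matrix': [[318.26593358728695, 0.0, 316.0373107547424], [0.0, 318.26593358728695, 202.67217252689724], [0.0, 0.0, 1.0]], 'mount': [[0.0023544443163808454, 0.9595016468901901, 0.28169317742354777, -0.07570731426862727], [-0.00014659850968100767, -0.2816936239883974, 0.9595043932745493, -0.15781006499152], [0.9999972175465479, -0.002300395465285344, -0.000522570440489577, 0.00035623785999161495], [0.0, 0.0, 0.0, 1.0]], 'shot': 3}
```

View pics/scene0.png

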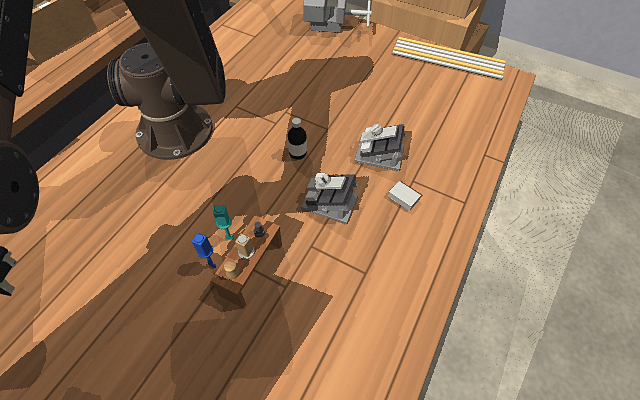

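View pics/side0.png

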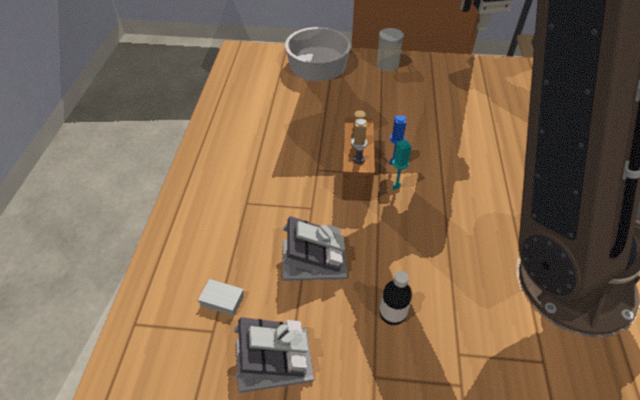

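View pics/wrist0.png

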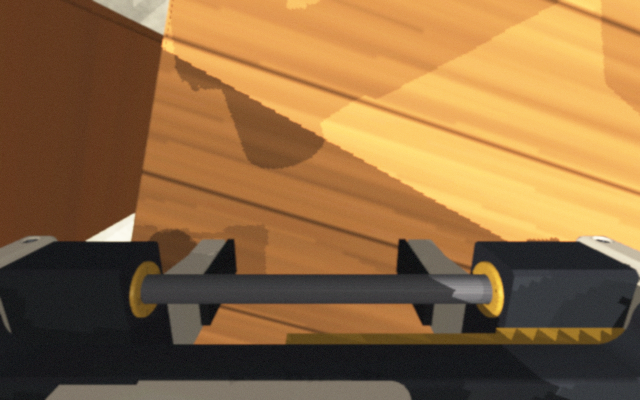

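```bash
cat > h.py <<'E'
from plant import ctrl, snapshot, silhouettes
import cv2, numpy as np
from scipy.spatial.transform import Rotation as R
def rot(o): return R.from_euler('xyz',o,degrees=True).as_matrix()
def shot(n,save=None):
    o=ctrl.get_obs(); s=snapshot(n)
    if n=="wrist":
        T=np.eye(4);T[:3,:3]=rot(o["orientation"]);T[:3,3]=o["tool_pos"]
        T=T@s["mount"]
    else:
        T=np.eye(4);T[:3,:3]=rot(s["orientation"]);T[:3,3]=s["eye"]
    s["T"]=T
    if save: cv2.imwrite(f"pics/{save}.png",s["image"][:,:,::-1])
    return s
def proj(s,p):
    p=np.atleast_2d(p); c=(p-s["T"][:3,3])@s["T"][:3,:3]; u=c@s["camera_matrix"].T
    return u[:,:2]/u[:,2:]
def ray(s,uv):
    d=np.linalg.inv(s["camera_matrix"])@np.array([uv[0],uv[1],1.]); d=s["T"][:3,:3]@d
    return s["T"][:3,3],d/np.linalg.norm(d)
def onz(s,uv,z):
    o,d=ray(s,uv); return o+d*(z-o[2])/d[2]
def tri(obs):
    A=np.zeros((3,3));b=np.zeros(3)
    for s,uv in obs:
        o,d=ray(s,uv);P=np.eye(3)-np.outer(d,d);A+=P;b+=P@o
    x=np.linalg.solve(A,b)
    return x,[np.linalg.norm(proj(s,x)[0]-uv) for s,uv in obs]
def crop(s,c,w,h,k,name):
    x,y=int(c[0]),int(c[1]);im=s["image"][max(0,y-h):y+h,max(0,x-w):x+w,::-1]
    cv2.imwrite(f"pics/{name}.png",cv2.resize(im,None,fx=k,fy=k,interpolation=cv2.INTER_CUBIC))
E
python3 - <<'E'
from h import *
S=[shot("scene"),shot("side")]
for t in ["driver_grip","slot_a","screw_a","block_a","awl","punch","oil","parallel"]:
    for n,s in zip(["scene","side"],S):
        for r in silhouettes(s,t):
            m=r["mask"];ys,xs=np.nonzero(m)
            print(t,n,round(r["confidence"],2),r["bbox"],m.sum(),(round(xs.mean(),1),round(ys.mean(),1)) if m.any() else None)
crop(S[0],(240,245),60,50,6,"c_rack");crop(S[0],(355,170),65,60,6,"c_blk");crop(S[1],(375,150),60,60,5,"c_rack2");crop(S[1],(290,300),80,90,4,"c_blk2")
E
```

```text
driver_grip scene 0.92 [214.3, 204.9, 22.5, 30.4] 387 (np.float64(222.6), np.float64(219.5))
driver_grip scene 0.82 [192.7, 233.0, 23.6, 31.5] 414 (np.float64(203.5), np.float64(247.7))
driver_grip scene 0.66 [233.6, 236.3, 20.5, 23.0] 356 (np.float64(244.6), np.float64(245.9))
driver_grip side 0.94 [390.3, 141.4, 18.3, 46.3] 508 (np.float64(401.2), np.float64(158.7))
driver_grip side 0.83 [351.6, 117.5, 18.2, 31.5] 346 (np.float64(360.0), np.float64(133.6))
driver_grip side 0.55 [390.0, 113.9, 15.8, 47.9] 356 (np.float64(397.9), np.float64(130.8))
driver_grip side 0.34 [272.3, 322.6, 20.7, 22.5] 264 (np.float64(282.9), np.float64(334.6))
slot_a side 0.86 [272.1, 324.7, 20.3, 21.1] 276 (np.float64(283.3), np.float64(334.7))
slot_a side 0.45 [318.1, 225.2, 11.4, 19.9] 179 (np.float64(323.9), np.float64(233.3))
screw_a scene 0.54 [319.8, 172.4, 10.4, 11.3] 97 (np.float64(323.3), np.float64(180.2))
screw_a scene 0.43 [353.1, 121.6, 52.4, 52.3] 1786 (np.float64(381.4), np.float64(146.5))
screw_a side 0.77 [274.1, 323.7, 20.7, 20.8] 314 (np.float64(283.5), np.float64(334.4))
screw_a side 
[... 413 characters left out ...]
loat64(269.1))
awl side 0.68 [352.0, 119.2, 15.0, 29.3] 304 (np.float64(359.7), np.float64(134.2))
awl side 0.28 [314.4, 223.1, 18.0, 21.4] 202 (np.float64(323.5), np.float64(233.0))
punch scene 0.6 [256.1, 224.4, 7.2, 9.1] 114 (np.float64(258.4), np.float64(229.4))
punch scene 0.26 [211.4, 217.7, 71.6, 87.6] 2101 (np.float64(245.8), np.float64(261.4))
punch side 0.64 [355.2, 149.1, 11.7, 14.4] 147 (np.float64(359.2), np.float64(155.6))
oil scene 0.92 [288.6, 117.1, 15.9, 41.1] 620 (np.float64(296.9), np.float64(140.6))
oil side 0.55 [381.7, 269.8, 27.5, 54.3] 1247 (np.float64(395.9), np.float64(299.0))
parallel scene 0.74 [387.9, 179.4, 33.9, 31.7] 560 (np.float64(403.6), np.float64(195.2))
```

View pics/c_rack.png

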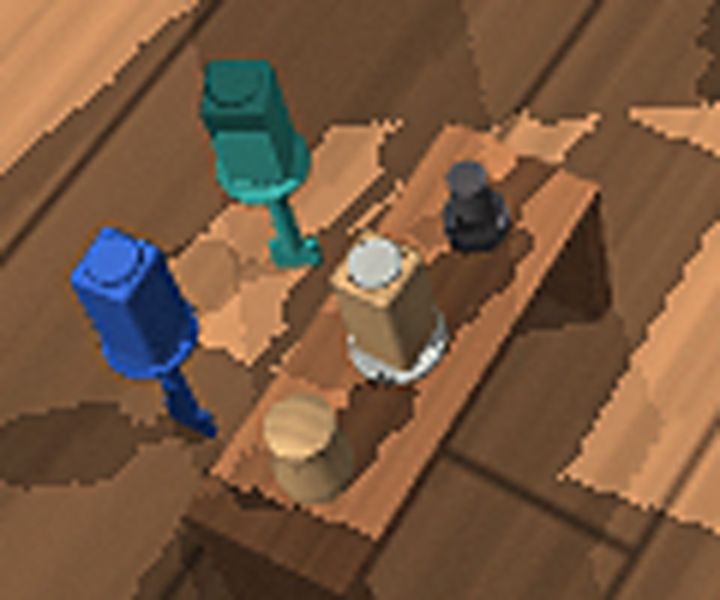

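View pics/c_blk.png

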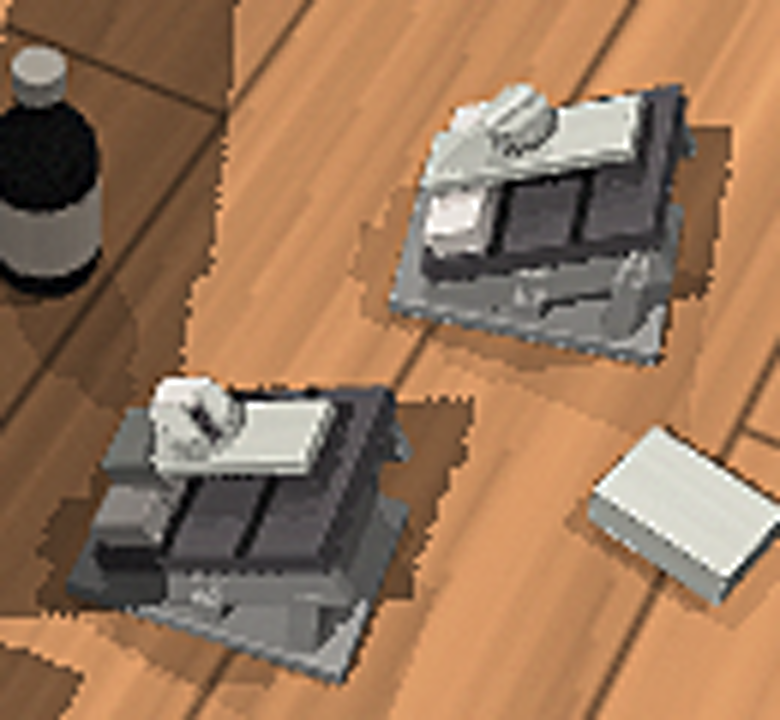

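View pics/c_blk2.png

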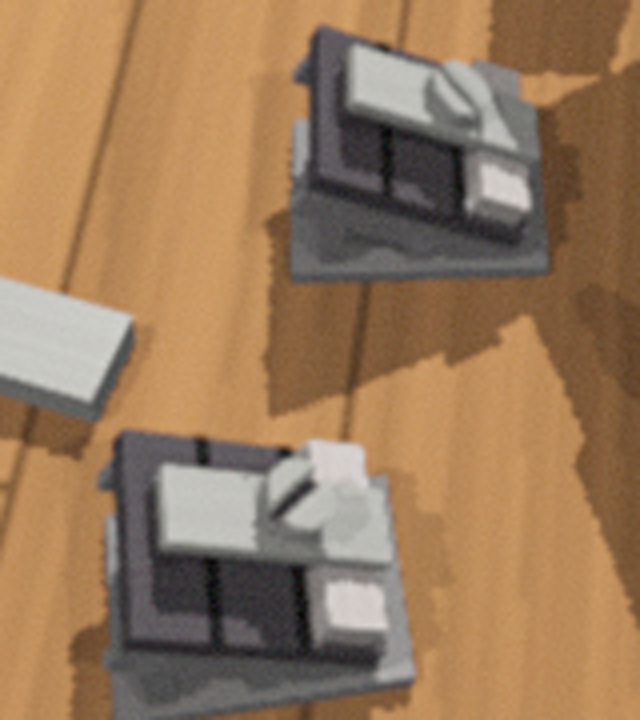

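View pics/c_rack2.png

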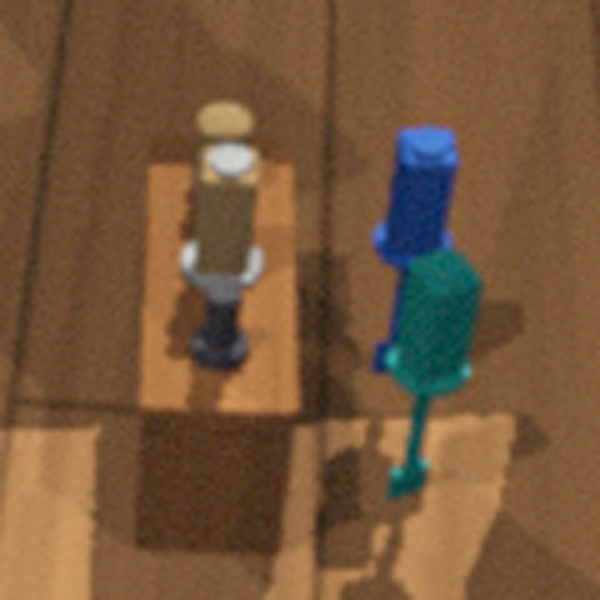

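Run:
```python
from h import *
a,b=shot("scene"),shot("side")
# crop->px: scene rack crop origin (180,195) k6 ; side rack crop origin (315,90) k5; blk crop (290,110) k6; blk2 (210,210) k4
P=lambda x,y:(180+x/6,195+y/6)
Q=lambda x,y:(315+x/5,90+y/5)
B=lambda x,y:(290+x/6,110+y/6)
C=lambda x,y:(210+x/4,210+y/4)
def t(n,u,v): print(n,*[np.round(k,3) for k in tri([(a,u),(b,v)])])
t("drv cap",P(376,260),Q(231,158))
t("blue cap",P(116,255),Q(428,140))
t("teal cap",P(235,88),Q(447,262))
t("punch top",P(466,178),Q(226,290))
t("awl top",P(300,425),Q(223,120))
for n,uv in [("FL",(208,472)),("FR",(378,538)),("BR",(600,185)),("BL",(450,125))]: print(n,onz(a,P(*uv),0.1).round(3))
t("n head",B(197,415),C(462,95))
t("f head",B(522,115),C(300,490))
for n,uv in [("L",(70,590)),("F",(340,680)),("R",(408,505))]: print("near base",n,onz(a,B(*uv),0.0).round(3))
for n,uv in [("L",(390,305)),("F",(655,362)),("R",(685,215))]: print("far base",n,onz(a,B(*uv),0.0).round(3))
print("oil",onz(a,(297,157),0),"par",onz(a,(404,190),.025))
```

```text
drv cap [ 0.474 -0.273  0.166] [0.279 0.27 ]
blue cap [ 0.382 -0.313  0.151] [0.164 0.157]
teal cap [ 0.375 -0.232  0.149] [0.431 0.454]
punch top [ 0.472 -0.217  0.137] [0.256 0.266]
awl top [ 0.478 -0.332  0.14 ] [0.011 0.01 ]
FL [ 0.443 -0.353  0.1  ]
FR [ 0.513 -0.344  0.1  ]
BR [ 0.506 -0.177  0.1  ]
BL [ 0.438 -0.183  0.1  ]
n head [ 0.529 -0.002  0.097] [0.019 0.025]
f head [0.581 0.222 0.107] [0.951 1.595]
near base L [ 0.494 -0.056  0.   ]
near base F [ 0.625 -0.038  0.   ]
near base R [0.611 0.064 0.   ]
far base L [0.55  0.169 0.   ]
far base F [0.681 0.201 0.   ]
far base R [0.658 0.298 0.   ]
oil [0.3896129  0.09631702 0.        ] par [0.72266945 0.12290573 0.025     ]
```

```bash
cat >> h.py <<'E'
import json
def pose(o=None):
    o=o or ctrl.get_obs();T=np.eye(4);T[:3,:3]=rot(o["orientation"]);T[:3,3]=o["tool_pos"];return T
def Tm(p,Rm):
    T=np.eye(4);T[:3,:3]=Rm;T[:3,3]=p;return T
def plan(T0,T1,n=None,hand=1,vmax=4.0,wmax=7.0):
    """rows with straight line, constant rotation"""
    d=np.linalg.norm(T1[:3,3]-T0[:3,3])*100; rv=R.from_matrix(T0[:3,:3].T@T1[:3,:3]).as_rotvec(degrees=True)
    n=n or max(1,int(np.ceil(max(d/vmax,np.linalg.norm(rv)/wmax)-1e-6)))
    rows=[];T=T0.copy()
    for i in range(n):
        G=np.eye(4);G[:3,3]=T0[:3,3]+(T1[:3,3]-T0[:3,3])*(i+1)/n;G[:3,:3]=T0[:3,:3]@R.from_rotvec(rv*(i+1)/n,degrees=True).as_matrix()
        s=np.round(T[:3,:3].T@(G[:3,3]-T[:3,3])*100,2);w=np.round(R.from_matrix(T[:3,:3].T@G[:3,:3]).as_rotvec(degrees=True),2)
        rows.append([*s.tolist(),*w.tolist(),hand])
        T[:3,3]+=T[:3,:3]@s/100;T[:3,:3]=T[:3,:3]@R.from_rotvec(w,degrees=True).as_matrix()
    print("n",n,"res mm",np.round((T[:3,3]-T1[:3,3])*1000,1));print(json.dumps([rows]).replace(".0,",",").replace(".0]","]"));return T
def down(psi): return rot([-90,0,psi])
E
python3 - <<'E'
from h import *
T=plan(pose(),Tm([0.474,-0.28,0.32],down(93)))
E
```

```text
n 12 res mm [ 0. -0. -0.]
[[[3.07, -0.78, 2.22, -0, -6.3, 0, 1], [3.3, -0.78, 1.87, -0, -6.31, 0, 1], [3.49, -0.78, 1.49, -0, -6.3, 0, 1], [3.63, -0.77, 1.11, -0, -6.31, 0, 1], [3.72, -0.78, 0.69, -0, -6.3, 0, 1], [3.79, -0.78, 0.29, -0, -6.3, 0, 1], [3.79, -0.78, -0.13, -0, -6.31, 0, 1], [3.75, -0.78, -0.55, -0, -6.3, 0, 1], [3.67, -0.78, -0.96, -0, -6.31, 0, 1], [3.54, -0.78, -1.35, -0, -6.3, 0, 1], [3.37, -0.78, -1.73, -0, -6.31, 0, 1], [3.16, -0.77, -2.1, -0, -6.3, 0, 1]]]
```

```bash
python3 -m pendant '[[[3.1,-0.8,2.2,0,-6.3,0,1],[3.3,-0.8,1.9,0,-6.3,0,1],[3.5,-0.8,1.5,0,-6.3,0,1],[3.6,-0.8,1.1,0,-6.3,0,1],[3.7,-0.8,0.7,0,-6.3,0,1],[3.8,-0.8,0.3,0,-6.3,0,1],[3.8,-0.8,-0.1,0,-6.3,0,1],[3.7,-0.8,-0.5,0,-6.3,0,1],[3.7,-0.8,-1,0,-6.3,0,1],[3.5,-0.8,-1.3,0,-6.3,0,1],[3.4,-0.8,-1.7,0,-6.3,0,1],[3.2,-0.8,-2.1,0,-6.3,0,1]]]'
python3 - <<'E'
from h import *
o=ctrl.get_obs();print(o["joint_pos"].round(1),o["qvel"].round(1))
s=shot("wrist","w1")
print(ctrl.get_obs()["tool_pos"])
E
```

```text
clock: 2.15
tool_pos: [0.4735, -0.2776, 0.3234]
orientation: [-90.0, 0.0, 93.3]
force: [0.8, -1.2, 0.1]
opening: 0.0875
[ -9.9   5.8  -6.2   0.  -78.   13.2] [ 46.5   2.   14.2   0.1 -12.1  29. ]
[ 0.47750301 -0.27421978  0.32475465]
```

View pics/w1.png

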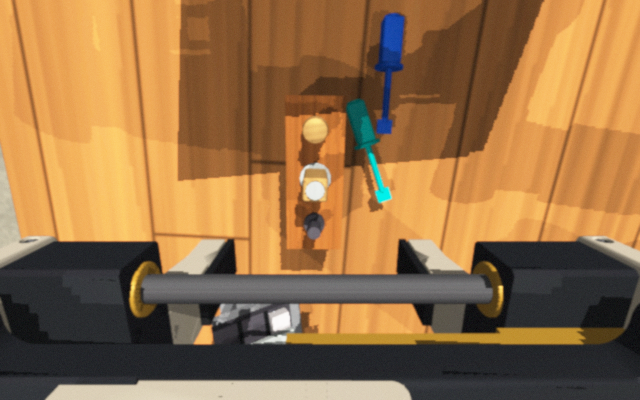

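```bash
python3 - <<'E'
from h import *
import pickle
o=ctrl.get_obs();print(o["joint_pos"].round(1),o["qvel"].round(1),o["tool_pos"])
s=shot("wrist","w2")
print(ctrl.get_obs()["tool_pos"]);pickle.dump(s,open("w2.pkl","wb"))
for p in [(0.474,-0.273,0.166),(0.382,-0.313,.151),(.375,-.232,.149),(.472,-.217,.137),(.478,-.332,.14)]: print(proj(s,p).round(0))
E
python3 -m pendant '[[[0,2.5,0,0,0,0,1],[0,3,0,0,0,0,1],[0,3,0,0,0,0,1],[0,2,0,0,0,0,1],[0,0,0,0,0,0,1],[0,0,0,0,0,0,1]]]'
python3 - <<'E'
from h import *
import pickle
o=ctrl.get_obs();print(o["joint_pos"].round(1),o["qvel"].round(1),o["tool_pos"])
s=shot("wrist","w3");pickle.dump(s,open("w3.pkl","wb"))
for t in ["driver_grip","awl","punch"]:
  for r in silhouettes(s,t): print(t,r["confidence"],r["bbox"])
E
```

```text
[ -9.5   5.8  -5.9  -0.  -78.   13.4] [-4.5  0.2 -1.2  0.6  1.7 -5.1] [ 0.47750301 -0.27421978  0.32475465]
[ 0.47594899 -0.27605621  0.32402814]
[[321. 188.]]
[[412. 153.]]
[[406. 226.]]
[[319. 229.]]
[[320. 127.]]
clock: 2.75
tool_pos: [0.4723, -0.2797, 0.2173]
orientation: [-89.9, -0.0, 92.9]
force: [0.5, -0.4, 0.6]
opening: 0.0878
[-10.2   9.1 -16.1   0.  -64.9  13.1] [-0.  -1.5  2.9  0.8 -0.7  0. ] [ 0.47226364 -0.27966581  0.21730201]
driver_grip 0.86 [294.1, 183.9, 41.8, 63.9]
driver_grip 0.82 [390.2, 1.2, 42.9, 139.1]
driver_grip 0.64 [354.5, 95.9, 55.0, 130.9]
awl 0.57 [299.3, 119.8, 28.9, 36.7]
punch 0.85 [297.5, 248.2, 29.2, 24.7]
```

View pics/w2.png

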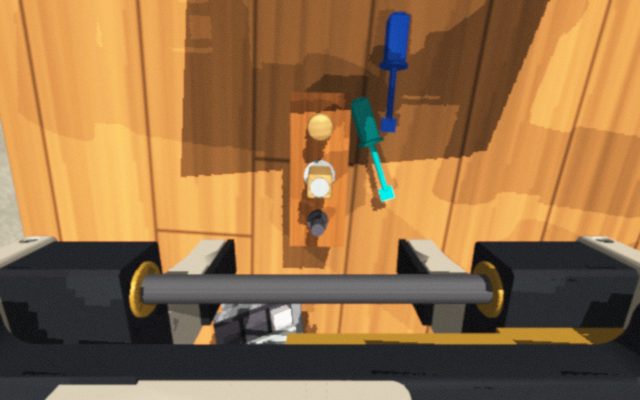

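View pics/w3.png

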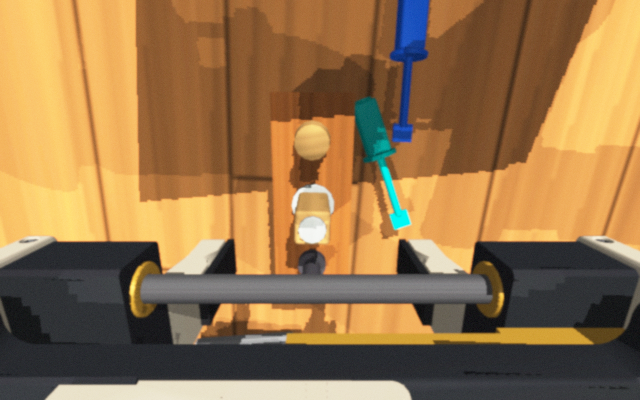

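Run:
```python
from h import *
import pickle
a=pickle.load(open("w2.pkl","rb"));b=pickle.load(open("w3.pkl","rb"))
t=lambda n,u,v:print(n,*[np.round(k,3) for k in tri([(a,u),(b,v)])])
t("teal blade",(387,195),(401,220));t("blue blade",(388,126),(402,134));t("teal top",(359,101),(365,101));t("cap",(319,187),(312,230));t("awl",(320,126),(311,141))
c,d=shot("scene"),shot("side")
for p in [(0.382,-0.313,.151)]: print(proj(a,p),proj(c,p),proj(d,p))
crop(b,(311,190),50,100,6,"c_w3")
im=b["image"][:,:,::-1];cv2.imwrite("pics/c_w3.png",cv2.resize(im[85:285,250:450],None,fx=3,fy=3,interpolation=cv2.INTER_CUBIC))
```

```text
teal blade [ 0.367 -0.231  0.011] [0.268 0.339]
blue blade [ 0.383 -0.334  0.026] [0.087 0.113]
teal top [ 0.431 -0.364  0.064] [0.668 0.897]
cap [ 0.475 -0.274  0.166] [0.231 0.336]
awl [ 0.479 -0.334  0.15 ] [0.075 0.11 ]
[[411.60974619 152.78965657]] [[198.98255125 237.40870201]] [[400.65087423 118.05520698]]
```

View pics/c_w3.png

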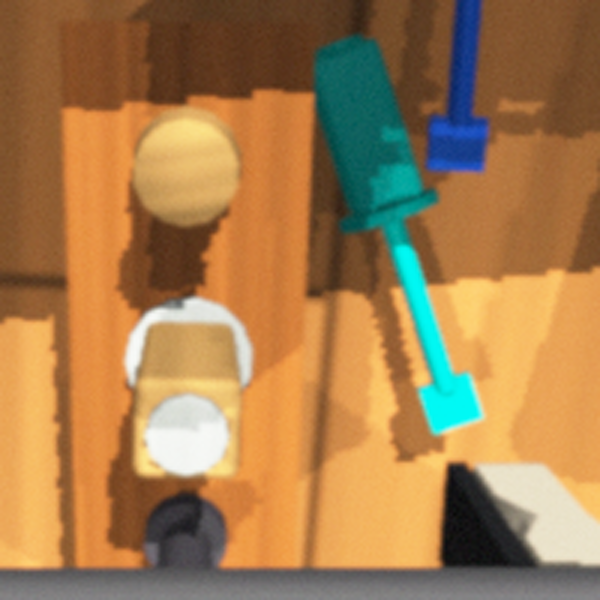

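Run:
```python
from h import *
import pickle
b=pickle.load(open("w3.pkl","rb"))
P=lambda x,y:(250+x/3,85+y/3)
c=[onz(b,P(*q),.166) for q in [(137,380),(133,473),(238,477),(240,385)]]
for i in range(4):
    d=c[(i+1)%4]-c[i];print(c[i].round(4),np.linalg.norm(d).round(4),np.degrees(np.arctan2(d[1],d[0])).round(1)%90)
print(np.mean(c,0),"cap",onz(b,P(186,434),.168))
o=ctrl.get_obs();print(o["tool_pos"],o["orientation"],o["force"])
e=[onz(b,P(*q),.1) for q in [(64,110),(75,560),(312,95),(303,560)]]
print(np.round(e,4)); 
for i in (0,2): d=e[i+1]-e[i];print(np.degrees(np.arctan2(-d[0],d[1])))
```

```text
[ 0.487  -0.2867  0.166 ] 0.0232 89.4
[ 0.4872 -0.2635  0.166 ] 0.0249 0.4000000000000057
[ 0.4623 -0.2637  0.166 ] 0.023 2.299999999999997
[ 0.4633 -0.2866  0.166 ] 0.0237 89.8
[ 0.47496494 -0.2751415   0.166     ] cap [ 0.47516399 -0.27476357  0.168     ]
[ 0.47343568 -0.27958983  0.21891905] [-9.01247159e+01  3.92715684e-02  9.29455192e+01] [-0.2247794   0.41697465 -0.39451551]
[[ 0.5131 -0.3434  0.1   ]
 [ 0.5083 -0.2036  0.1   ]
 [ 0.4443 -0.3508  0.1   ]
 [ 0.4353 -0.2071  0.1   ]]
1.970283559879446
3.5620279178195196
```

```bash
python3 -m pendant '[[[0.45,1,-0.2,0,2.4,0,1],[0,2.5,0,0,0,0,1],[0,2.8,0,0,0,0,1],[0,2.3,0,0,0,0,1],[0,1.2,0,0,0,0,1],[0,0,0,0,0,0,1]]]'
python3 - <<'E'
from h import *
o=ctrl.get_obs();print(o["tool_pos"],o["orientation"],o["qvel"].round(1)); s=shot("wrist","w4");print(ctrl.get_obs()["tool_pos"])
E
```

```text
clock: 3.55
tool_pos: [0.4731, -0.2743, 0.1173]
orientation: [-89.8, -0.1, 90.5]
force: [-1.0, -0.9, -1.3]
opening: 0.0877
[ 0.47306406 -0.27428792  0.11726935] [-8.97746934e+01 -7.33436816e-02  9.05195858e+01] [ 0.  -1.9  2.9  1.  -3.1  0. ]
[ 0.47410601 -0.27471284  0.1190374 ]
```

View pics/w4.png

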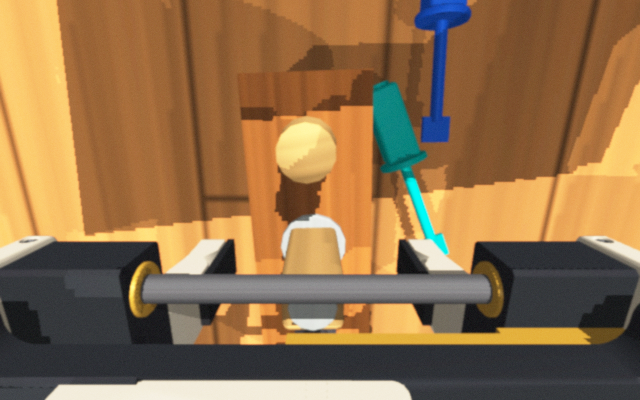

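```bash
python3 -m pendant '[[[0,0,0,0,0,0,0],[0,0,0,0,0,0,0],[0,0,0,0,0,0,0],[0,0,0,0,0,0,0],[0,0,0,0,0,0,0],[0,0,0,0,0,0,0]]]'
python3 - <<'E'
from h import *
o=ctrl.get_obs();print(o["tool_pos"],o["orientation"],o["force"],o["opening"])
E
```

```text
clock: 4.1
tool_pos: [0.4748, -0.2748, 0.12]
orientation: [-90.0, 0.0, 90.6]
force: [-0.2, -1.0, 0.3]
opening: 0.0532
[ 0.47475391 -0.27477902  0.11998445] [-9.00414194e+01  8.11152665e-03  9.05505089e+01] [-0.23618766 -1.03279268  0.28566189] 0.053183960169341904
```

```bash
python3 -m pendant '[[[0,0,0,0,0,0,0],[0,0,0,0,0,0,0],[0,0,0,0,0,0,0],[0,0,0,0,0,0,0],[0,0,0,0,0,0,0],[0,0,0,0,0,0,0]]]'
python3 - <<'E'
from h import *
o=ctrl.get_obs();print(o["tool_pos"],o["orientation"],o["force"],o["opening"],o["joint_pos"].round(1))
E
```

```text
clock: 4.6
tool_pos: [0.4746, -0.2748, 0.1195]
orientation: [-90.0, 0.0, 90.5]
force: [-0.2, 0.5, 0.5]
opening: 0.0257
[ 0.47461697 -0.27476986  0.11952863] [-8.99995040e+01  5.09203892e-04  9.05499112e+01] [-0.15597272  0.49975795  0.49542602] 0.025666978423478395 [ -9.6  14.2 -23.6   0.  -52.2  10.1]
```

```bash
python3 -m pendant '[[[0,-1.5,0,0,0,0,0],[0,-3,0,0,0,0,0],[0,-4,0,0,0,0,0],[0,-4,0,0,0,0,0],[0,-4,0,0,0,0,0],[0,-3,0,0,0,0,0],[0,-1,0,0,0,0,0]]]'
python3 - <<'E'
from h import *
o=ctrl.get_obs();print(o["tool_pos"],o["orientation"],o["force"],o["opening"],o["joint_pos"].round(1))
T=plan(pose(),Tm([0.50,-0.04,0.36],down(90.5)),hand=0)
E
```

```text
clock: 5.18
tool_pos: [0.4759, -0.2756, 0.3302]
orientation: [-90.4, 0.2, 90.6]
force: [0.4, -0.2, 0.2]
opening: 0.0258
[ 0.4759381  -0.27557891  0.33015972] [-90.39690071   0.16270582  90.56758039] [ 0.36230123 -0.22323436  0.18118141] 0.02584895737830531 [ -9.6   5.5  -5.7   0.1 -78.4  10.1]
n 6 res mm [-0.  0. -0.]
[[[3.92, -0.51, -0.44, 0.07, 0.01, -0.03, 0], [3.92, -0.5, -0.45, 0.06, 0.01, -0.02, 0], [3.92, -0.5, -0.44, 0.07, 0.01, -0.03, 0], [3.92, -0.5, -0.44, 0.06, 0.02, -0.03, 0], [3.93, -0.5, -0.43, 0.07, 0.01, -0.03, 0], [3.92, -0.5, -0.44, 0.07, 0.01, -0.02, 0]]]
```

```bash
python3 -m pendant '[[[3.9,-0.5,-0.4,0,0,0,0],[3.9,-0.5,-0.4,0,0,0,0],[3.9,-0.5,-0.4,0,0,0,0],[3.9,-0.5,-0.4,0,0,0,0],[3.9,-0.5,-0.4,0,0,0,0],[3.5,-0.5,-0.4,0,0,0,0],[0.4,0,0,0,0,0,0],[0,0,0,0,0,0,0],[0,0,0,0,0,0,0]]]'
python3 - <<'E'
from h import *
import pickle
o=ctrl.get_obs();print(o["tool_pos"],o["orientation"],o["qvel"].round(1),o["opening"],o["joint_pos"].round(1))
s=shot("wrist","w5");pickle.dump(s,open("w5.pkl","wb"))
for t in ["driver_grip","slot_a","block_a"]:
  for r in silhouettes(s,t): print(t,round(r["confidence"],2),r["bbox"])
T=pose()
print("tip pred",proj(s,(T@[0,.1062,0,1])[:3]))
E
```

```text
clock: 5.93
tool_pos: [0.496, -0.0403, 0.3539]
orientation: [-89.9, 0.0, 90.6]
force: [1.0, -0.3, -0.8]
opening: 0.026
[ 0.4960227  -0.04034551  0.35390418] [-8.99331115e+01  9.37040389e-03  9.06258405e+01] [-1.7  0.  -0.   0.2 -0.1  0. ] 0.026004012379250586 [ 18.    0.1  -8.4  -0.  -81.6 -17.4]
driver_grip 0.82 [397.9, 0.5, 21.0, 23.9]
driver_grip 0.73 [287.1, 200.1, 61.9, 125.8]
slot_a 0.64 [275.8, 185.1, 25.2, 21.7]
slot_a 0.16 [226.0, 147.0, 98.9, 88.6]
block_a 0.82 [226.4, 145.6, 98.5, 86.9]
block_a 0.71 [278.5, 320.6, 10.5, 12.6]
tip pred [[316.45052737 199.2055819 ]]
```

View pics/w5.png

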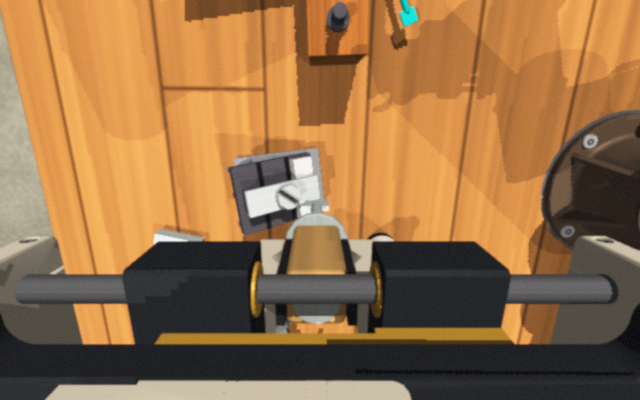

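Run:
```python
from h import *
import pickle
s=pickle.load(open("w5.pkl","rb"));im=s["image"][:,:,::-1]
cv2.imwrite("pics/c_w5.png",cv2.resize(im[135:255,220:360],None,fx=5,fy=5,interpolation=cv2.INTER_CUBIC))
```

```text
(no output)
```

View pics/c_w5.png

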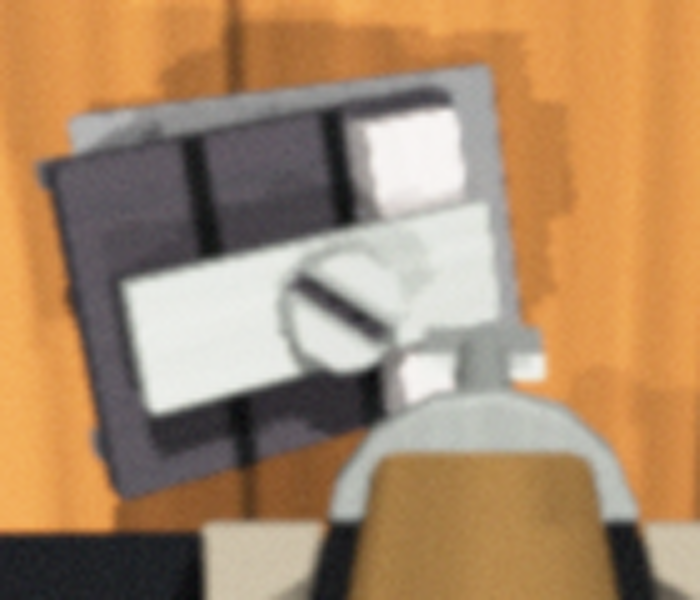

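```bash
python3 -m pendant '[[[3.5,0,0,0,0,0,0],[4,0,0,0,0,0,0],[4,0,0,0,0,0,0],[4,0,0,0,0,0,0],[3.5,0,0,0,0,0,0],[1.5,0,0,0,0,0,0],[0,0,0,0,0,0,0],[0,0,0,0,0,0,0],[0,0,0,0,0,0,0]]]'
python3 - <<'E'
from h import *
import pickle
o=ctrl.get_obs();print(o["tool_pos"],o["orientation"],o["qvel"].round(1),o["opening"],o["joint_pos"].round(1))
s=shot("wrist","w6");pickle.dump(s,open("w6.pkl","wb"))
im=s["image"][:,:,::-1]
cv2.imwrite("pics/c_w6.png",cv2.resize(im[0:270,200:380],None,fx=3,fy=3,interpolation=cv2.INTER_CUBIC)[:,:])
E
```

```text
clock: 6.88
tool_pos: [0.4945, 0.1635, 0.3544]
orientation: [-90.0, 0.0, 90.5]
force: [0.5, -0.1, -1.3]
opening: 0.026
[0.49451189 0.16348055 0.35440808] [-8.99795668e+01  2.40115604e-02  9.04944959e+01] [-0.7 -0.4 -0.2  0.1 -0.  -0.1] 0.02600428811411736 [ 39.9   2.5  -5.9   0.  -81.7 -39.4]
```

View pics/w6.png

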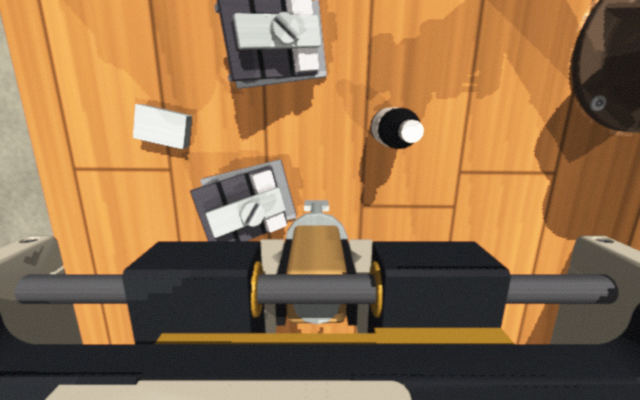

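Run:
```python
from h import *
import pickle
s=pickle.load(open("w6.pkl","rb"));im=s["image"][:,:,::-1]
a=cv2.resize(im[0:100,210:340],None,fx=6,fy=6,interpolation=cv2.INTER_CUBIC);b=cv2.resize(im[150:250,180:310],None,fx=6,fy=6,interpolation=cv2.INTER_CUBIC)
cv2.imwrite("pics/c_w6a.png",a);cv2.imwrite("pics/c_w6b.png",b)
```

```text
(no output)
```

View pics/c_w6a.png

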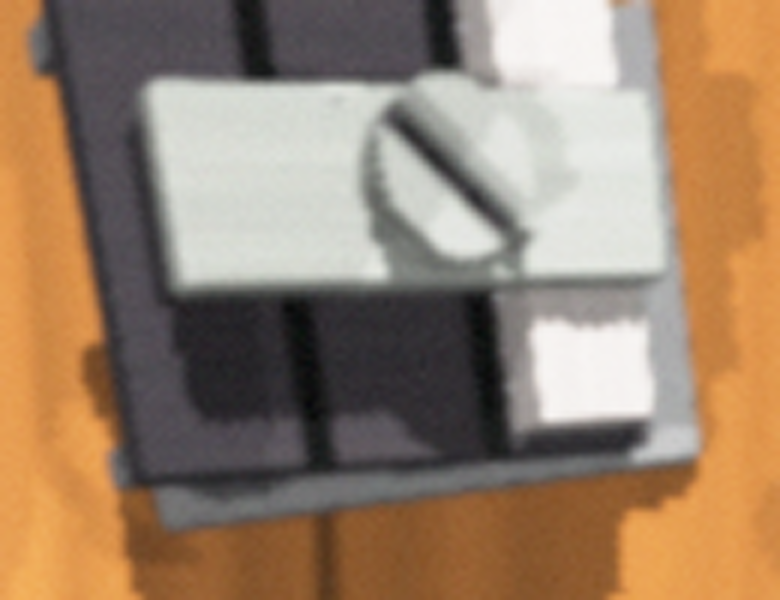

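View pics/c_w6b.png

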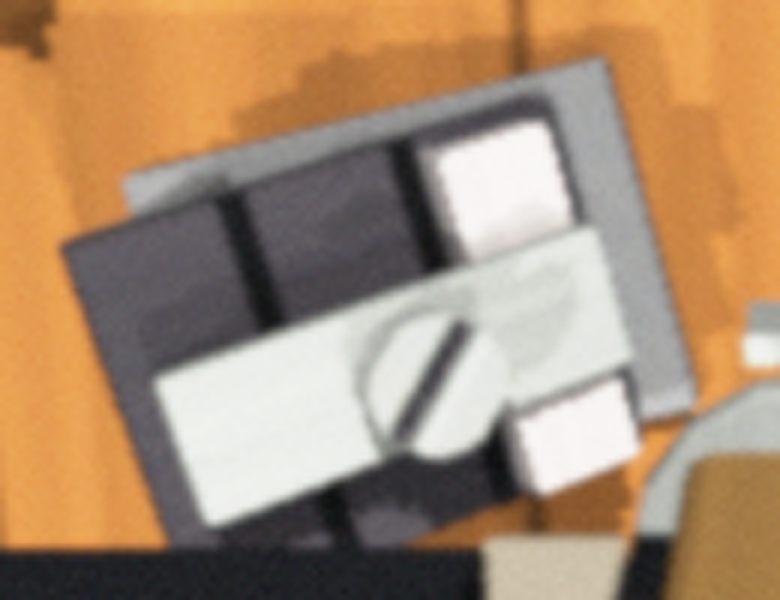

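Run:
```python
from h import *
import pickle
w5=pickle.load(open("w5.pkl","rb"));w6=pickle.load(open("w6.pkl","rb"));sc=shot("scene","s7");sd=shot("side","d7")
C5=lambda x,y:(220+x/5,135+y/5); A=lambda x,y:(210+x/6,y/6); B=lambda x,y:(180+x/6,150+y/6); Cd=lambda x,y:(210+x/4,210+y/4); Sc=lambda x,y:(290+x/6,110+y/6)
t=lambda n,*o:print(n,*[np.round(k,4) for k in tri(o)])
pts={}
for n,u,v in [("TL",(120,283),(145,85)),("BL",(155,415),(178,290)),("TR",(487,205),(650,92)),("slot",(343,308),(452,178)),]:
    x,r=tri([(w5,C5(*u)),(w6,A(*v))]);pts[n]=x;print("near",n,x.round(4),np.round(r,2))
nn=np.cross(pts["BL"]-pts["TL"],pts["TR"]-pts["TL"]);nn/=np.linalg.norm(nn)*np.sign(nn[2]);print("n",nn,"h",(pts["slot"]-pts["TL"])@nn)
t("near head w5,w6,sc,sd",(w5,C5(343,308)),(w6,A(452,178)),(sd,Cd(455,93)),(sc,Sc(200,415)))
t("far head",(w6,B(433,382)),(sd,Cd(295,495)),(sc,Sc(518,117)))
t("far TL", (w6,B(155,378)),(sd,Cd(155,550)))
```

```text
near TL [ 0.5882 -0.0133  0.1134] [0.71 0.83]
near BL [0.582  0.0219 0.116 ] [0.54 0.62]
near TR [ 0.4938 -0.0248  0.0655] [0.31 0.35]
near slot [ 0.5327 -0.0021  0.0951] [0.36 0.41]
n [-0.43426446 -0.1417689   0.88955942] h 0.006170401747082981
near head w5,w6,sc,sd [ 0.5322 -0.0022  0.0981] [0.7917 0.7256 0.3071 0.4841]
far head [0.5812 0.2228 0.1043] [0.5502 0.4249 0.3116]
far TL [0.6489 0.2352 0.0695] [4.8712 3.8587]
```

Run:
```python
from h import *
im=cv2.imread("pics/d7.png");cv2.imwrite("pics/c_d7.png",cv2.resize(im[205:400,215:365],None,fx=4,fy=4,interpolation=cv2.INTER_CUBIC)[:600])
```

```text
(no output)
```

View pics/d7.png

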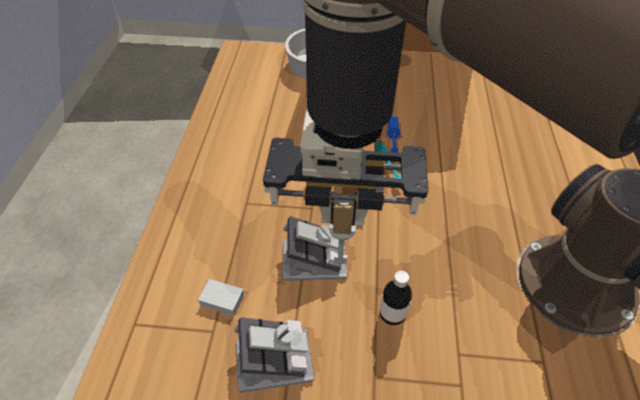

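```bash
cat >> h.py <<'E'
def onplane(s,uv,c,n):
    o,d=ray(s,uv);return o+d*((c-o)@n)/(d@n)
def nvec(yaw,tilt=30):
    y=np.radians(yaw);t=np.radians(tilt);return np.array([-np.sin(t)*np.cos(y),-np.sin(t)*np.sin(y),np.cos(t)])
def toolR(n,zd):
    y=-n/np.linalg.norm(n);z=zd-(zd@y)*y;z/=np.linalg.norm(z);return np.column_stack([np.cross(y,z),y,z])
E
python3 - <<'E'
from h import *
import pickle
w6=pickle.load(open("w6.pkl","rb"));B=lambda x,y:(180+x/6,150+y/6)
n=nvec(13.5);c=np.array([.5812,.2228,.1043])
e=[onplane(w6,B(*u),c,n) for u in [(465,325),(400,440)]]
d=e[1]-e[0];print(e,np.linalg.norm(d),np.degrees(np.arctan2(d[1],d[0])))
Rt=toolR(n,-d);print(Rt.round(3))
tip=c+0.05*n; T1=Tm(tip+0.1062*n,Rt);print(T1[:3,3],"cam",(T1@w6["mount"])[:3,3])
T=plan(pose(),T1,hand=0)
E
```

```text
[array([0.57406038, 0.2116429 , 0.09878808]), array([0.58776112, 0.23535904, 0.10967611])] 0.0294739658911714 59.98510161651279
[[-0.74   0.486 -0.465]
 [ 0.582  0.117 -0.805]
 [-0.337 -0.866 -0.369]]
[0.50525791 0.20456792 0.23957317] cam [0.48440567 0.14224546 0.40169113]
n 9 res mm [-0.   0.1 -0. ]
[[[0.46, 1.28, -0.12, -3.35, -6.01, 0.88, 0], [0.46, 1.28, -0.1, -3.35, -6.01, 0.87, 0], [0.48, 1.28, -0.07, -3.35, -6.02, 0.88, 0], [0.49, 1.27, -0.05, -3.35, -6.01, 0.88, 0], [0.51, 1.26, -0.02, -3.35, -6.01, 0.87, 0], [0.52, 1.26, -0.01, -3.35, -6.01, 0.88, 0], [0.54, 1.26, 0.02, -3.35, -6.01, 0.88, 0], [0.57, 1.24, 0.02, -3.35, -6.02, 0.87, 0], [0.59, 1.23, 0.04, -3.35, -6.01, 0.88, 0]]]
```

```bash
python3 -m pendant '[[[0.5,1.3,-0.1,-3.35,-6,0.9,0],[0.5,1.3,-0.1,-3.35,-6,0.9,0],[0.5,1.3,-0.1,-3.35,-6,0.9,0],[0.5,1.3,-0.05,-3.35,-6,0.9,0],[0.5,1.25,0,-3.35,-6,0.85,0],[0.5,1.25,0,-3.35,-6,0.85,0],[0.5,1.25,0,-3.35,-6,0.85,0],[0.6,1.25,0,-3.35,-6,0.85,0],[0.6,1.25,0,-3.35,-6,0.85,0],[0,0,0,0,0,0,0],[0,0,0,0,0,0,0],[0,0,0,0,0,0,0]]]'
python3 - <<'E'
from h import *
import pickle
o=ctrl.get_obs();print(o["tool_pos"],o["orientation"],o["qvel"].round(1),o["opening"],o["joint_pos"].round(1))
s=shot("wrist","w8");s["tool"]=pose(o);pickle.dump(s,open("w8.pkl","wb"))
T=s["tool"];print("tip pred",proj(s,[(T@[0,.1062,z,1])[:3] for z in(-.01,0,.01)]),"n",-T[:3,1],"tip",(T@[0,.1062,0,1])[:3])
print("slot exp",proj(s,[.5812,.2228,.1043]))
im=s["image"][:,:,::-1];cv2.imwrite("pics/c_w8.png",cv2.resize(im[140:280,230:390],None,fx=5,fy=5,interpolation=cv2.INTER_CUBIC)[:600])
E
```

```text
clock: 8.03
tool_pos: [0.5066, 0.2067, 0.2404]
orientation: [-113.2, 19.6, 141.6]
force: [0.3, 0.8, -0.1]
opening: 0.0261
[0.50658534 0.20672304 0.24040501] [-113.18713774   19.585441    141.58478844] [ 0.5  0.4  2.3  0.   0.3 -0. ] 0.02610247720828126 [ 50.8  -8.9 -51.8  39.7 -28.3 -27.5]
tip pred [[304.88938273 201.28269474]
 [316.4798587  201.25892542]
 [328.07087368 201.235155  ]] n [-0.48608244 -0.11704157  0.86603991] tip [0.5582073  0.21915285 0.14843157]
slot exp [[319.07159716 187.67727468]]
```

View pics/w8.png

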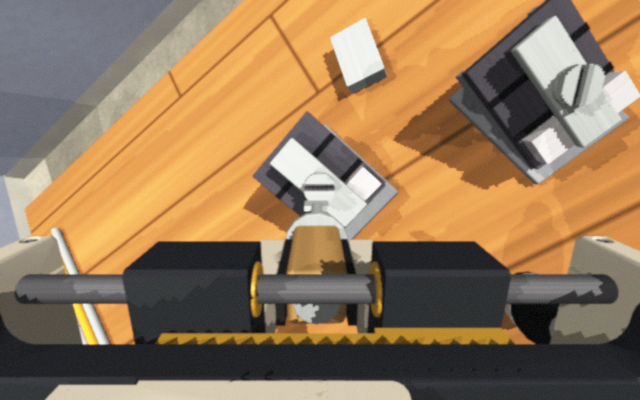

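View pics/c_w8.png

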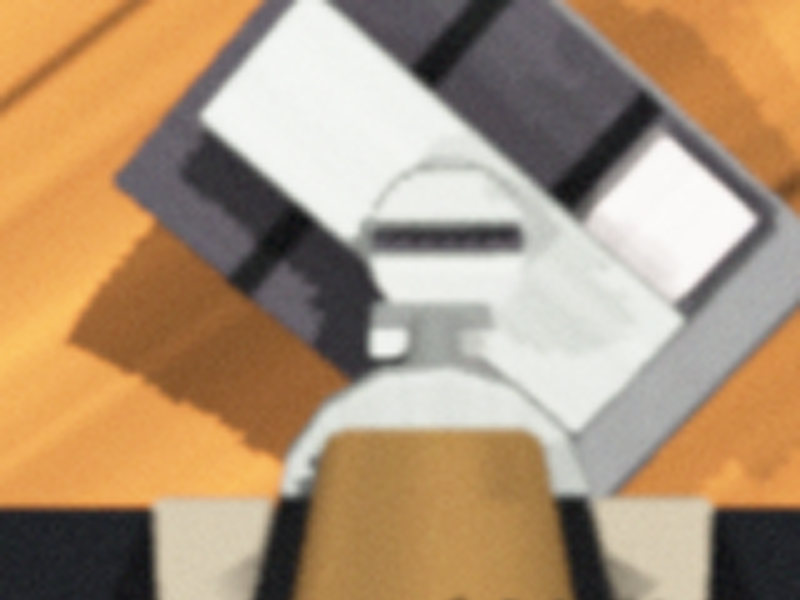

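Run:
```python
from h import *
import pickle
w6=pickle.load(open("w6.pkl","rb"));w8=pickle.load(open("w8.pkl","rb"));B=lambda x,y:(180+x/6,150+y/6);D=lambda x,y:(230+x/5,140+y/5)
def dirz(s,a,b,z=0.01):
    d=onz(s,b,z)-onz(s,a,z);return np.linalg.norm(d).round(4),np.degrees(np.arctan2(d[1],d[0])).round(2)
print(dirz(w6,B(605,60),B(125,182)),dirz(w6,B(605,60),B(692,400)))
def pl(s,a,b):
    return np.cross(ray(s,a)[1],ray(s,b)[1])
# strap edges: w6 top edge (155,378)-(598,228), bottom edge (210,527)-(632,365); w8: near-image 'left' edge (202,112)-(580,432), right edge (310,0)-(683,318)
for e6,e8 in [(((155,378),(598,228)),((320,0),(683,318))),(((210,527),(632,365)),((202,112),(580,432)))]:
    d=np.cross(pl(w6,B(*e6[0]),B(*e6[1])),pl(w8,D(*e8[0]),D(*e8[1])));d/=np.linalg.norm(d)*np.sign(d[0]);print("strap dir",d.round(3),"yaw",np.degrees(np.arctan2(d[1],d[0])),"tilt",np.degrees(np.arcsin(d[2])))
# base edges in w8: (800,270?) right edge 
t=lambda n,*o:print(n,*[np.round(k,4) for k in tri(o)])
t("slot",(w6,B(433,382)),(w8,D(447,238)))
t("strap corner R",(w6,B(632,364)),(w8,D(580,432)))
t("strap corner L",(w6,B(598,228)),(w8,D(683,318)))
```

```text
(np.float64(0.134), np.float64(14.55)) (np.float64(0.097), np.float64(103.0))
strap dir [0.91  0.253 0.327] yaw 15.556323726940496 tilt 19.112397320610995
strap dir [0.889 0.254 0.38 ] yaw 15.968762106466137 tilt 22.330641227539743
slot [0.5794 0.2212 0.11  ] [0.2377 0.3154]
strap corner R [0.5368 0.2234 0.0876] [0.8258 1.1299]
strap corner L [0.5456 0.1933 0.0812] [0.111  0.1521]
```

Run:
```python
from h import *
im=cv2.imread("pics/w8.png");cv2.imwrite("pics/c_w8b.png",cv2.resize(im[100:250,240:410],None,fx=4.5,fy=4.5,interpolation=cv2.INTER_CUBIC)[:600])
cv2.imwrite("pics/c_w8n.png",cv2.resize(im[0:190,450:640],None,fx=3.1,fy=3.1,interpolation=cv2.INTER_CUBIC)[:600])
```

```text
(no output)
```

View pics/c_w8b.png

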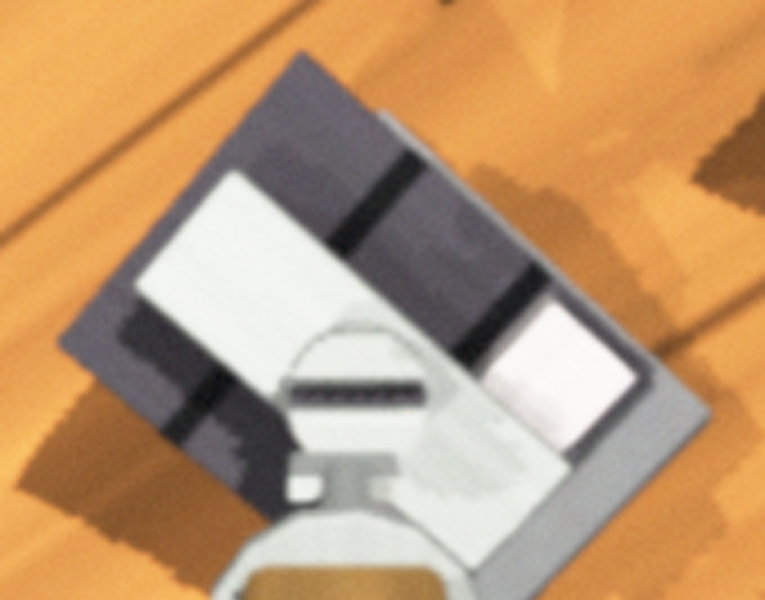

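View pics/c_w8n.png

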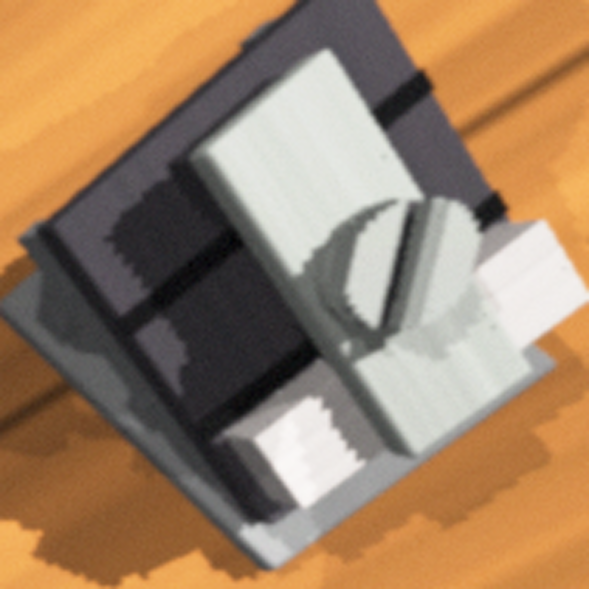

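```bash
cat > fit.py <<'E'
from h import *
import pickle
from scipy.optimize import least_squares
w5,w6,w8=[pickle.load(open(f"w{i}.pkl","rb")) for i in(5,6,8)]
sc,sd=shot("scene"),shot("side")
S=[w5,w6,w8,sc,sd]
O={0:lambda x,y:(220+x/5,135+y/5),'A':lambda x,y:(210+x/6,y/6),'B':lambda x,y:(180+x/6,150+y/6),'F':lambda x,y:(240+x/4.5,100+y/4.5),'N':lambda x,y:(450+x/3.1,y/3.1),'s':lambda x,y:(290+x/6,110+y/6),'d':lambda x,y:(210+x/4,210+y/4)}
K=["hR","hL","lR","lL","s"]
M=[]
def add(cam,crop,blk,**kw):
    for k,v in kw.items(): M.append((cam,blk,K.index(k),O[crop](*v)))
add(0,0,0,hR=(120,283),hL=(155,415),lR=(487,205),s=(343,308))
add(1,'A',0,hR=(145,85),hL=(178,290),lL=(665,275),lR=(650,92),s=(452,178))
add(1,'B',1,hR=(155,378),hL=(210,527),lR=(598,228),lL=(632,362),s=(433,382))
add(2,'F',1,hR=(235,172),hL=(135,285),lR=(570,465),lL=(473,570),s=(357,393))
add(2,'N',0,hR=(328,50),hL=(195,155),lR=(530,372),lL=(415,455),s=(403,262))
add(3,'s',0,s=(203,417));add(3,'s',1,s=(518,117))
add(4,'d',0,hR=(352,45),hL=(348,108),lL=(535,155),s=(455,93))
add(4,'d',1,hR=(160,465),hL=(157,548),lL=(392,562),s=(297,497))
def pts(x):
    out=[]
    hh,hl,wd,h0,s0=x[8:13]
    for b in range(2):
        X,Y,yaw,hs=x[4*b:4*b+4]
        ry=rot([0,-30,np.degrees(yaw)])  # local x up-slope, z normal
        loc=np.array([[hh,-wd,0],[hh,wd,0],[hl,-wd,0],[hl,wd,0],[s0,0,hs]])
        out.append(loc@ry.T+[X,Y,h0])
    return out
def pr(x):
    x=x.copy()
    P=pts(x);r=[]
    for c,b,k,uv in M:
        off=x[13+3*c:16+3*c]
        r+=list((proj(S[c],P[b][k]+off)[0]-uv)/0.7)
    r+=list(x[13:]/0.0015)
    return np.array(r)
x0=np.r_[.5325,-.002,np.radians(8),.01,.58,.222,np.radians(13.5),.015,.06,-.04,.02,.085,0,np.zeros(15)]
# gauge: s0 fixed -> 0
f=lambda x:np.r_[pr(x),x[12]/1e-5]
r=least_squares(f,x0,loss='soft_l1');x=r.x
J=r.jac;C=np.linalg.pinv(J.T@J);sg=np.sqrt(np.diag(C))
print("cost",r.cost,len(M))
for b,n in enumerate(["near","far"]): print(n,"xy",x[4*b:4*b+2].round(4),"yaw",np.degrees(x[4*b+2]).round(2),"+-",np.degrees(sg[4*b+2]).round(2),"h mm",(x[4*b+3]*1e3).round(2),"+-",(sg[4*b+3]*1e3).round(2))
print("strap",x[8:13].round(4)); print("far slot",pts(x)[1][4].round(4),"near slot",pts(x)[0][4].round(4),"dh",np.sqrt(C[3,3]+C[7,7]-2*C[3,7])*1e3)
print("offs mm",(x[13:].reshape(5,3)*1e3).round(1))
E
python3 fit.py
```

```text
cost 20.879515253500294 34
near xy [ 0.5382 -0.0021] yaw 7.8 +- 0.33 h mm 11.44 +- 1.0
far xy [0.5898 0.2253] yaw 14.14 +- 0.4 h mm 17.96 +- 1.82
strap [ 0.0535 -0.0538  0.0176  0.0887  0.    ]
far slot [0.5811 0.2231 0.1042] near slot [ 0.5326 -0.0029  0.0986] dh 1.8048729469765896
offs mm [[ 0.2  0.1  0.2]
 [-0.2  0.4  0.4]
 [-0.2 -0.6 -0.4]
 [ 0.2 -0.  -0.1]
 [-0.1  0.  -0.1]]
```

Run:
```python
from h import *
import pickle
w8=pickle.load(open("w8.pkl","rb"));D=lambda x,y:(230+x/5,140+y/5)
n=nvec(14);c=np.array([.5811,.2231,.1042])
d=onplane(w8,D(523,237),c,n)-onplane(w8,D(372,240),c,n);T0=w8["tool"];print("slot dir in tool",(T0[:3,:3].T@d/np.linalg.norm(d)).round(4), np.linalg.norm(d))
Rt=toolR(n,d);T1=Tm(c+(0.012+0.1062)*n,Rt)
print("now",pose()[:3,3],T1[:3,3])
plan(T0,T1,n=4,hand=0)
```

```text
slot dir in tool [-0.0176  0.0028  0.9998] 0.030606307209845817
now [0.50683988 0.20808281 0.24075417] [0.52375552 0.20880242 0.2065642 ]
n 4 res mm [-0.  0. -0.]
[[[-0, 0.95, 0.07, -0.04, -0.25, -0.04, 0], [-0.01, 0.94, 0.07, -0.04, -0.25, -0.04, 0], [0, 0.95, 0.08, -0.04, -0.26, -0.05, 0], [-0, 0.95, 0.07, -0.04, -0.25, -0.04, 0]]]
```

```bash
python3 -m pendant '[[[0,0.95,0.07,0,-0.25,0,0],[0,0.95,0.07,0,-0.25,0,0],[0,0.95,0.07,-0.1,-0.25,-0.1,0],[0,0.95,0.07,-0.1,-0.25,-0.1,0],[0,0,0,0,0,0,0],[0,0,0,0,0,0,0],[0,0,0,0,0,0,0]]]'
python3 - <<'E'
from h import *
import pickle
o=ctrl.get_obs();print(o["tool_pos"],o["orientation"],o["qvel"].round(1),o["opening"],o["joint_pos"].round(1))
s=shot("wrist","w9");s["tool"]=pose(o);pickle.dump(s,open("w9.pkl","wb"))
T=s["tool"];print("tip pred",proj(s,[(T@[0,.1062,z,1])[:3] for z in(-.01,0,.01)]),"n",-T[:3,1],"tip",(T@[0,.1062,0,1])[:3])
print("slot exp",proj(s,[.5811,.2231,.1042]))
im=s["image"][:,:,::-1];cv2.imwrite("pics/c_w9.png",cv2.resize(im[160:240,260:370],None,fx=7,fy=7,interpolation=cv2.INTER_CUBIC)[:600])
E
```

```text
clock: 8.77
tool_pos: [0.5232, 0.2094, 0.2057]
orientation: [-113.0, 19.8, 142.8]
force: [-0.2, -0.3, -0.8]
opening: 0.026
[0.52323694 0.20943873 0.20567434] [-112.96650422   19.8336281   142.82188276] [ 0.5 -0.7 -0.2  0.3  0.3 -0.1] 0.026017218632603718 [ 45.   -4.9 -55.4  49.4 -19.7 -32.3]
tip pred [[304.88863697 201.29224138]
 [316.4791316  201.26846403]
 [328.07014812 201.24468561]] n [-0.48469615 -0.12211135  0.86611689] tip [0.57471167 0.22240696 0.11369273]
slot exp [[316.50460495 196.50785353]]
```

View pics/c_w9.png

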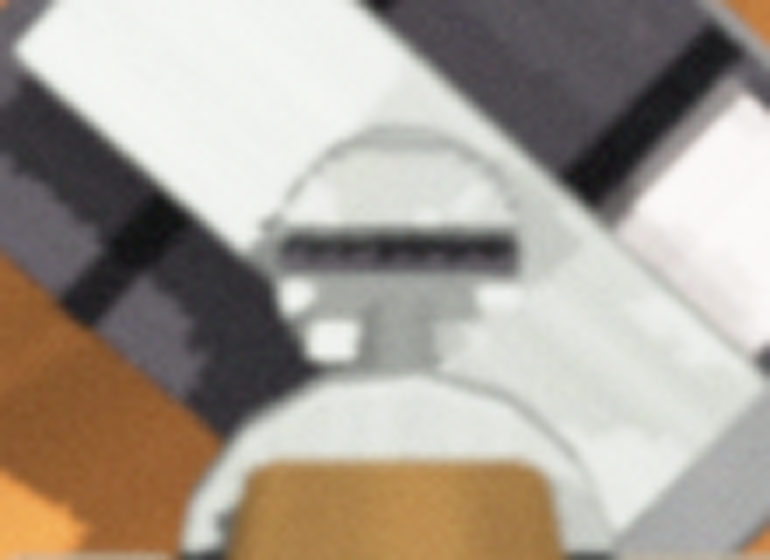

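```bash
cat > kin.py <<'E'
from h import *
from scipy.optimize import least_squares
data=[([-56.1466,20.590,.633,-.019,-70.136,-16.505],(.20107,-.64384,.22563),(-89.906,.009,17.341)),
([-10.2,9.1,-16.1,0,-64.9,13.1],(.4728,-.2797,.2182),(-90,0,92.95)),
([-9.6,14.2,-23.6,0,-52.2,10.1],(.4746,-.2748,.1195),(-90,0,90.55)),
([18,.1,-8.4,0,-81.6,-17.4],(.496,-.0403,.3539),(-89.93,0,90.63)),
([39.9,2.5,-5.9,0,-81.7,-39.4],(.4945,.1635,.3544),(-90,0,90.5)),
([50.8,-8.9,-51.8,39.7,-28.3,-27.5],(.5066,.2070,.2404),(-113.19,19.585,141.585)),
([45,-4.9,-55.4,49.4,-19.7,-32.3],(.5232,.2094,.2057),(-112.97,19.83,142.82)),
([-9.6,5.5,-5.7,.1,-78.4,10.1],(.4759,-.2756,.3302),(-90.4,.16,90.57))]
rx=lambda a:R.from_euler('x',a,degrees=True).as_matrix();ry=lambda a:R.from_euler('y',a,degrees=True).as_matrix();rz=lambda a:R.from_euler('z',a,degrees=True).as_matrix()
def fk(q,x,s4):
    a,h,e1,L1,e2,L2,l,d,o=x
    A=rz(q[0]);p=A@[a,l,h]
    A=A@ry(q[1]);p=p+A@[e1,0,L1]
    A=A@ry(-q[2]);p=p+A@[L2,0,e2]
    A=A@rx(s4*q[3])@ry(-q[4]);p=p+A@[d,0,o]
    return p,A@rx(-q[5])
# tool const: find from pose 0
def run(s4):
    x0=[0,.3,0,.35,0,.35,-.19,.2,0]
    M0=None
    p,A=fk(data[0][0],x0,s4);M0=A.T@rot(data[0][2])
    f=lambda x:np.concatenate([(fk(q,x,s4)[0]-p)*1000 for q,p,_ in data]+[np.array(x)*0.02])
    r=least_squares(f,x0)
    for q,p,o in data:
        pp,A=fk(q,r.x,s4);print((np.array(pp-p)*1000).round(1),R.from_matrix((A@M0).T@rot(o)).magnitude()*57.3)
    return r.x,M0
if __name__=="__main__":
    for s4 in (1,-1):
        x,M0=run(s4);print(s4,x.round(4))
E
python3 kin.py
```

```text
[-20.3  22.4  -5.5] 6.098157910326672e-16
[14.7 -7.1  6.1] 0.13737825312212337
[30.7 -9.4  9.7] 0.07328373876073561
[ 6.6 -2.4 -0.4] 0.05653366342647948
[ 1.9 -3.9 -4.2] 0.09289677636561232
[-39.9  51.3   9.1] 79.48353784288962
[  3.9 -51.5 -12.7] 98.83575343414157
[-3.5 -2.3 -2.1] 0.2440463543373171
1 [-0.2592  0.3438  0.0825  0.4448  0.1015  0.3673 -0.1959  0.4807  0.2632]
[-2.4  6.5 -4.9] 2.6671234339937063e-16
[3.6 0.7 2.9] 0.11208448570239636
[10.8 -0.3  6.4] 0.05094188027297237
[-1.3  1.  -0. ] 0.04966810330160349
[-2.4 -0.1 -2. ] 0.09963405918393951
[22.6  3.6  5.4] 0.08693265113484827
[-20.4 -10.5  -7.1] 0.035831940125531904
[ 0.4  1.  -0.7] 0.057096330732562546
-1 [-0.2052  0.4845  0.0389  0.5723  0.0235  0.4229 -0.1903  0.6632  0.203 ]
```

```bash
sed -i 's/a,h,e1,L1,e2,L2,l,d,o=x/a,h,e1,L1,e2,L2,l,d,o,l2,o4=x/; s/ry(-q\[4\]);p=p+A@\[d,0,o\]/ry(0);p=p+A@[0,l2,o4];A=A@ry(-q[4]);p=p+A@[d,0,o]/; s/-.19,.2,0\]/-.1,.2,0,-.09,0]/' kin.py; python3 kin.py
```

```text
[-7.7 10.  -1.3] 6.098157910326672e-16
[ 4.4 -1.8  1.5] 0.13737825312212337
[ 6.  -1.7  1.8] 0.07328373876073561
[6.6 1.2 2.4] 0.05653366342647948
[3.5 2.  0.8] 0.09289677636561232
[-38.1   1.4  -5.2] 79.48353784288962
[29.9 -6.8  1.6] 98.83575343414157
[-2.3  0.  -1.5] 0.2440463543373171
1 [ 0.2388 -0.2393  0.0316  0.5328 -0.0531  0.4408 -0.6041 -0.0997 -0.2457
  0.4116  0.0813]
[-0.   0.2  0. ] 2.6671234339937063e-16
[-0.6 -0.  -0.6] 0.11208448570239636
[0.5 0.  0.3] 0.05094188027297237
[ 0.  -0.1  0.3] 0.04966810330160349
[0.1 0.2 0. ] 0.09963405918393951
[ 0.1 -0.4 -0.2] 0.08693265113484827
[-0.1  0.4  0.2] 0.035831940125531904
[ 0.2 -0.  -0. ] 0.057096330732562546
-1 [-0.0045  0.2013  0.0014  0.5995  0.0031  0.4635 -0.0022  0.3792  0.0034
 -0.1895 -0.0019]
```

```bash
cat > ik.py <<'E'
from kin import *
import io,contextlib
with contextlib.redirect_stdout(io.StringIO()): X,M0=run(-1)
M0=np.round(M0)
lim=np.array([[-176.03,176.03],[-82.01,121.73],[-58.28,71.71],[-173.87,95.51],[-174.79,-.11],[-173.66,173.66]])
def ik(T,q0):
    def f(q):
        p,A=fk(q,X,-1);return np.r_[(p-T[:3,3])*1000,R.from_matrix((A@M0).T@T[:3,:3]).as_rotvec(degrees=True)*10]
    r=least_squares(f,q0,x_scale=10);return r.x,np.abs(r.fun).max()
E
python3 - <<'E'
from ik import *
n=nvec(14);c=np.array([.5811,.2231,.1042])
import pickle
R0=pickle.load(open("w9.pkl","rb"))["tool"][:3,:3]
R0=toolR(n,R0[:,2])
q=[45,-4.9,-55.4,49.4,-19.7,-32.3]
for h,turn in [(.012,0),(.005,0),(0,0),(-.0055,0),(-.008,30),(-.0105,60),(-.013,86),(-.013,90)]:
    T=Tm(c+(h+.1062)*n,R0@R.from_rotvec([0,turn,0],degrees=True).as_matrix());q,e=ik(T,q);print(h,turn,q.round(1),e.round(2))
# half-turn alternative & wrist flips
for s in range(40):
    pass
T=Tm(c+(-.013+.1062)*n,R0@R.from_rotvec([0,86,0],degrees=True).as_matrix());seen=set()
rng=np.random.default_rng(0)
for s in range(60):
    qq,e=ik(T,rng.uniform(lim[:,0],lim[:,1]))
    qq=(qq+180)%360-180
    if e<.5: seen.add((tuple(qq.round(0)),bool(((qq>lim[:,0])&(qq<lim[:,1])).all())))
for k in seen: print(k)
E
```

```text
0.012 0 [ 45.   -4.9 -55.3  49.2 -19.9 -32. ] 0.0
0.005 0 [ 43.6  -4.1 -55.9  51.9 -18.3 -33.8] 0.0
0 0 [ 42.5  -3.5 -56.4  54.1 -17.1 -35.2] 0.0
-0.0055 0 [ 41.1  -2.9 -56.9  56.9 -15.8 -36.9] 0.0
-0.008 30 [ 40.4  -2.6 -57.2  58.3 -15.1 -67.8] 0.0
-0.0105 60 [ 39.6  -2.3 -57.4  59.8 -14.5 -98.7] 0.0
-0.013 86 [  38.8   -2.   -57.7   61.5  -13.8 -125.7] 0.0
-0.013 90 [  38.8   -2.   -57.7   61.5  -13.8 -129.7] 0.0
((np.float64(46.0), np.float64(101.0), np.float64(-158.0), np.float64(46.0), np.float64(-158.0), np.float64(-28.0)), False)
((np.float64(-134.0), np.float64(-101.0), np.float64(-55.0), np.float64(139.0), np.float64(156.0), np.float64(-110.0)), False)
((np.float64(179.0), np.float64(-99.0), np.float64(-51.0), np.float64(29.0), np.float64(-165.0), np.float64(178.0)), False)
((np.float64(0.0), np.float64(99.0), np.float64(-130.0), np.float64(-149.0), np.float64(-167.0), np.float64(179.0)), False)
((np.float64(1.0), np.float64(-2.0), np.float64(-51.0), np.float64(149.0), np.float64(13.0), np.float64(178.0)), False)
((np.float64(46.0), np.float64(101.0), np.float64(-126.0), np.float64(-43.0), np.float64(157.0), np.float64(-112.0)), False)
((np.float64(180.0), np.float64(2.0), np.float64(-129.0), np.float64(-30.0), np.float64(14.0), np.float64(179.0)), False)
((np.float64(-179.0), np.float64(-99.0), np.float64(-28.0), np.float64(-31.0), np.float64(167.0), np.float64(117.0)), False)
((np.float64(39.0), np.float64(-2.0), np.float64(-58.0), np.float64(61.0), np.float64(-14.0), np.float64(-126.0)), True)
((np.float64(1.0), np.float64(99.0), np.float64(-153.0), np.float64(151.0), np.float64(166.0), np.float64(120.0)), False)
((np.float64(-135.0), np.float64(-101.0), np.float64(-23.0), np.float64(-133.0), np.float64(-159.0), np.float64(-25.0)), False)
((np.float64(-140.0), np.float64(2.0), np.float64(-123.0), np.float64(-122.0), np.float64(-15.0), np.float64(-123.0)), False)
```

Run:
```python
from h import *
import pickle
w=pickle.load(open("w9.pkl","rb"));m=w["mount"];K=np.linalg.inv(w["camera_matrix"])
def ont(uv,y):
    d=m[:3,:3]@K@[*uv,1];o=m[:3,3];return (o+d*(y-o[1])/d[1])*1000
D=lambda x,y:(260+x/7,160+y/7)
for y in (.1142,.1182,.1222): print(ont(D(400,251),y).round(2),ont(D(283,251),y).round(2),ont(D(517,250),y).round(2))
print("tip",ont(D(394,289),.1062))
# mask edges: profile down columns of the band
im=w["image"].astype(float).mean(2)
for c in (303,308,313,318,323,328,332): print(c,im[188:212,c].round(0).astype(int))
for r in (195,196): print(im[r,294:340].round(0).astype(int))
for r in (201,203): print(r,im[r,294:340].round(0).astype(int))
```

```text
[ -2.69 114.2    0.6 ] [ -2.72 114.2  -14.18] [ -2.79 114.2   15.38]
[ -1.62 118.2    0.61] [ -1.65 118.2  -14.39] [ -1.72 118.2   15.61]
[ -0.54 122.2    0.63] [ -0.58 122.2  -14.59] [ -0.65 122.2   15.84]
tip [ 1.51244616e-02  1.06200000e+02 -1.66901180e-01]
303 [232 237 234 218 164 113  77  73  84  98 118 163 208 232 232 215 174 152
 154 161 151 135 121  84]
308 [225 224 223 217 167 116  75  66  73  95 112 147 163 164 167 167 164 188
 227 238 240 238 232 182]
313 [218 218 217 208 155 108  69  65  73  83 103 148 163 165 159 150 144 143
 143 143 145 141 140 142]
318 [218 217 219 206 153  97  56  47  64  82 106 149 161 166 166 163 161 159
 160 162 158 159 162 160]
323 [219 221 220 207 153 106  65  51  67  85 110 145 158 164 165 166 166 172
 187 192 194 193 193 196]
328 [229 224 221 206 164 112  68  49  72  91 109 150 180 207 215 204 191 195
 214 224 228 227 223 220]
332 [194 191 207 203 164 119  82  66  82  97 107 144 191 232 238 234 225 219
 218 219 219 218 220 220]
[187 187 162 150 143 126  95  75  77  73  61  58  64  67  66  52  57  61
  66  65  47  42  48  49  47  42  46  51  48  51  48  46  48  56  49  44
  47  53  66 101 155 186 198 195 199 197]
[130 143 144 143 142 127 102  92  94  84  74  75  80  84  73  67  76  84
  83  73  55  51  64  71  64  58  58  71  79  67  54  56  65  75  72  61
  59  68  82 108 155 184 197 195 197 198]
201 [ 51  47  54  53  73 133 202 232 235 232 212 181 167 164 164 164 165 164
 162 165 164 163 162 166 166 163 167 164 163 164 164 163 164 181 207 227
 230 230 232 227 222 215 223 222 228 224]
203 [ 53  53  52  50  59 108 191 229 230 215 183 169 163 166 167 167 167 165
 157 150 154 160 161 162 163 160 155 157 160 166 168 167 167 175 204 227
 231 232 234 231 225 224 226 225 226 227]
```

Run:
```python
from h import *
import pickle
w8=pickle.load(open("w8.pkl","rb"));w9=pickle.load(open("w9.pkl","rb"));m=w9["mount"];K=np.linalg.inv(w9["camera_matrix"])
# rel motion by rows
T=np.eye(4)
for r in [[0,.95,.07,0,-.25,0]]*2+[[0,.95,.07,-.1,-.25,-.1]]*2:
    T[:3,3]+=T[:3,:3]@np.array(r[:3])/100;T[:3,:3]=T[:3,:3]@R.from_rotvec(r[3:],degrees=True).as_matrix()
a=dict(camera_matrix=w8["camera_matrix"],T=m);b=dict(camera_matrix=w9["camera_matrix"],T=T@m)
im8=w8["image"].astype(float).mean(2)
for c in (308,313,318,323,328): print(c,im8[178:200,c].round(0).astype(int))
for v8,v9 in [(187.6,195.7),(187.6,196),(187.3,195.7),(187.9,195.7)]:
    x,r=tri([(a,(319.4,v8)),(b,(317.1,v9))]);X=np.linalg.inv(T)@[*x,1];print(v8,v9,(X[:3]*1000).round(2),np.round(r,2))
```

```text
308 [225 234 236 237 236 219 161 113  76  69  81 108 150 203 235 239 239 237
 238 236 234 219]
313 [237 237 236 237 235 219 159 106  70  55  72  98 147 203 235 240 239 236
 237 237 236 233]
318 [238 237 237 236 234 218 166 112  70  57  76  96 150 204 234 241 238 236
 236 235 236 231]
323 [237 236 235 236 234 214 163 105  65  61  83 105 152 205 234 240 240 237
 236 235 235 231]
328 [219 223 229 233 233 217 163 101  62  64  91 108 156 206 235 240 239 237
 236 236 235 234]
187.6 195.7 [  8.65 156.98   0.86] [0.16 0.17]
187.6 196 [  6.4  147.46   0.8 ] [0.13 0.14]
187.3 195.7 [  5.82 146.43   0.8 ] [0.13 0.14]
187.9 195.7 [ 11.65 168.18   0.93] [0.18 0.2 ]
```

```bash
python3 -m pendant '[[[-0.06,0.3,0.06,0,0,0,0],[-0.06,0.3,0,0,0,0,0],[0,0.2,0,0,0,0,0],[0,0,0,0,0,0,0],[0,0,0,0,0,0,0],[0,0,0,0,0,0,0]]]'
python3 - <<'E'
from h import *
import pickle
o=ctrl.get_obs();print(o["tool_pos"],o["orientation"],o["qvel"].round(1),o["force"],o["joint_pos"].round(1))
s=shot("wrist","w10");s["tool"]=pose(o);pickle.dump(s,open("w10.pkl","wb"))
T=s["tool"];print("tip",(T@[0,.1062,0,1])[:3],"c in tool",(np.linalg.inv(T)@[.5811,.2231,.1042,1]*1000).round(2))
im=s["image"][:,:,::-1];cv2.imwrite("pics/c_w10.png",cv2.resize(im[170:230,276:356],None,fx=9,fy=9,interpolation=cv2.INTER_CUBIC)[:600])
g=s["image"].astype(float).mean(2)
for c in (302,304,308,313,318,323,328,331,333): print(c,g[186:208,c].round(0).astype(int))
d=sd=shot("side");im=d["image"][:,:,::-1];cv2.imwrite("pics/c_d10.png",cv2.resize(im[290:370,230:340],None,fx=7,fy=7,interpolation=cv2.INTER_CUBIC)[:600])
E
```

```text
clock: 9.32
tool_pos: [0.5271, 0.2089, 0.1979]
orientation: [-112.9, 19.8, 142.9]
force: [0.0, -0.4, -1.7]
opening: 0.026
[0.52710855 0.20885155 0.19794076] [-112.89911252   19.82121858  142.89190202] [ 0.2 -0.1  0.  -0.1  0.   0.1] [ 0.0477765  -0.38917002 -1.68290917] [ 43.2  -4.  -56.2  52.5 -17.8 -34. ]
tip [0.57849526 0.22179299 0.10590617] c in tool [-6.300e-01  1.091e+02 -1.610e+00  1.000e+03]
302 [187 190 222 228 229 232 232 226 217 170 123  80  62  73  85 107 148 173
 162 154 152 141]
304 [200 208 216 220 222 221 221 219 208 155 109  70  59  82 110 119 140 157
 155 162 188 205]
308 [219 222 221 218 219 221 219 219 207 155 101  64  48  72 130 156 161 165
 165 187 228 238]
313 [219 218 218 221 216 219 220 219 207 152 107  73  48  67 123 154 160 153
 146 144 145 145]
318 [219 217 219 220 219 217 219 219 212 176 118  71  46  73 128 157 160 161
 160 157 162 162]
323 [216 217 218 218 224 226 230 233 220 170 112  67  44  67 123 155 168 166
 162 171 190 200]
328 [172 171 191 211 224 223 217 218 208 160 110  64  43  58  94 120 143 164
 181 195 214 223]
331 [215 202 195 188 184 190 193 206 204 169 129 100  71  80  92 103 129 161
 202 221 219 221]
333 [213 214 204 202 200 195 195 199 197 192 193 182 169 169 178 183 188 194
 208 216 219 219]
```

View pics/c_w10.png

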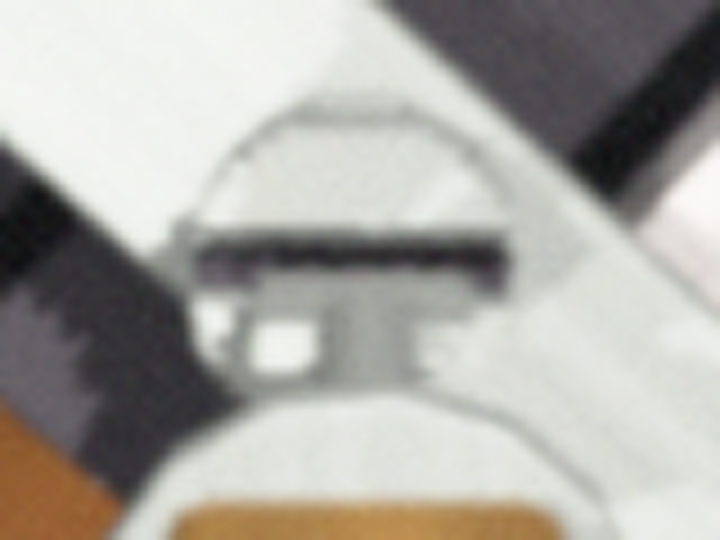

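View pics/c_d10.png

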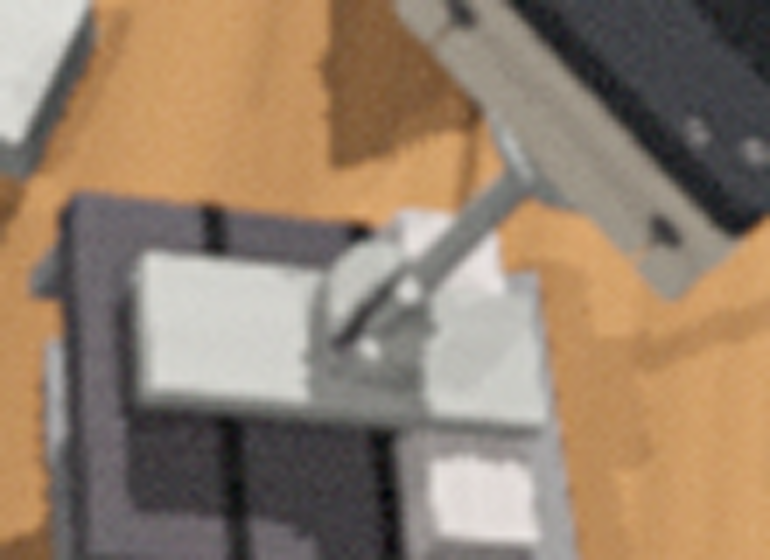

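```bash
python3 -m pendant '[[[-0.08,0,-0.12,0,0,0,0],[0,0.2,0,0,0,0,0],[0,0.2,0,0,0,0,0],[0,0,0,0,0,0,0],[0,0,0,0,0,0,0],[0,0,0,0,0,0,0]]]'
cat > look.py <<'E'
import sys
from h import *
import pickle
k=sys.argv[1]
o=ctrl.get_obs();print(o["clock"],o["tool_pos"].round(4),o["orientation"].round(2),"F",o["force"].round(1),"M",o["moment"].round(2),"q",o["joint_pos"].round(1),"op",round(o["opening"],4))
s=shot("wrist","w"+k);s["tool"]=pose(o);pickle.dump(s,open(f"w{k}.pkl","wb"))
T=s["tool"];print("Ftool",(T[:3,:3].T@o["force"]).round(1),"c in tool",(np.linalg.inv(T)@[.5811,.2231,.1042,1]*1000).round(2))
im=s["image"][:,:,::-1];cv2.imwrite(f"pics/c_w{k}.png",cv2.resize(im[170:230,276:356],None,fx=9,fy=9,interpolation=cv2.INTER_CUBIC)[:600])
g=s["image"].astype(float).mean(2)
for c in (301,303,308,318,328,331): print(c,g[190:208,c].round(0).astype(int))
E
python3 look.py 11
```

```text
clock: 9.92
tool_pos: [0.5302, 0.2098, 0.1951]
orientation: [-112.9, 19.8, 142.9]
force: [-0.6, 0.3, -0.4]
opening: 0.0258
9.9167 [0.5302 0.2098 0.1951] [-112.89   19.82  142.89] F [-0.6  0.3 -0.4] M [-0.52  2.04 -0.05] q [ 42.3  -3.4 -56.4  54.  -16.9 -34.9] op 0.0258
Ftool [0.7 0.1 0.2] c in tool [ 1.2000e-01  1.0502e+02 -4.8000e-01  1.0000e+03]
301 [202 190 198 211 217 219 206 155 111  78  77  92 101 115 155 196 220 190]
303 [204 215 219 218 220 219 206 155 105  69  62  72  80  98 135 170 195 178]
308 [217 220 217 216 221 219 206 152  98  75 110 148 163 162 164 187 227 236]
318 [218 218 217 218 220 222 214 170 111  86 111 150 163 162 159 161 161 162]
328 [210 224 230 228 221 221 207 164 116  78  73  98 117 130 147 170 203 222]
331 [179 185 197 209 213 215 208 168 119  80  51  51  74  84 111 149 193 217]
```

View pics/c_w11.png

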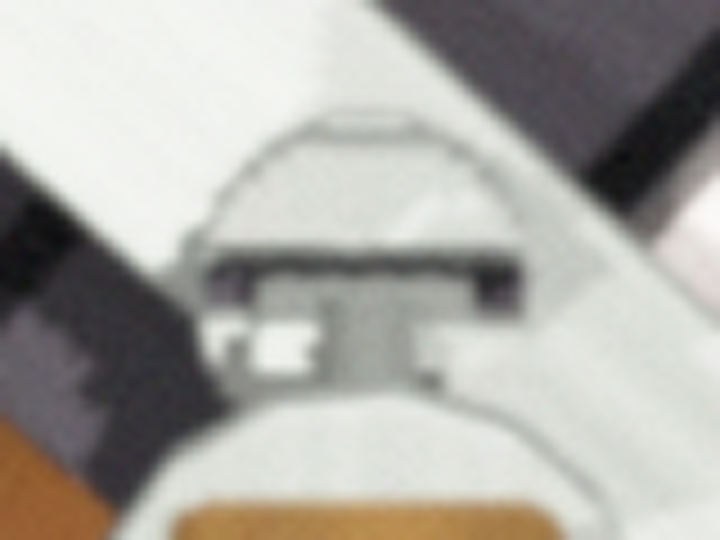

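```bash
python3 -m pendant '[[[-0.03,0.1,0,0,0,0,0],[0,0.15,0,0,0,0,0],[0,0.1,0,0,0,0,0],[0,0,0,0,0,0,0],[0,0,0,0,0,0,0]]]'; python3 look.py 12
```

```text
clock: 10.38
tool_pos: [0.5323, 0.2101, 0.1939]
orientation: [-113.0, 19.9, 142.8]
force: [-14.3, -4.9, 16.5]
opening: 0.0256
10.3833 [0.5323 0.2101 0.1939] [-113.04   19.9   142.84] F [-14.3  -4.9  16.5] M [-1.44  4.2  -0.25] q [ 41.4  -3.2 -56.7  55.8 -16.1 -36. ] op 0.0256
Ftool [  2.3 -21.9   4.4] c in tool [1.3700e+00 1.0287e+02 4.6000e-01 1.0000e+03]
301 [239 237 229 203 188 194 201 204 189 145 113  82  70  91 100 115 142 176]
303 [223 204 202 199 206 215 217 216 195 146 102  68  64  80  87  82 103 129]
308 [208 220 219 218 219 219 218 219 203 155 112 104 141 161 167 167 182 229]
318 [217 219 215 216 218 223 227 232 226 180 126 105 144 154 160 160 162 163]
328 [197 211 217 215 219 217 220 214 210 176 125 101 112 133 144 145 166 203]
331 [175 172 188 205 213 215 218 216 210 174 116  72  45  41  62  82 110 150]
```

View pics/c_w12.png

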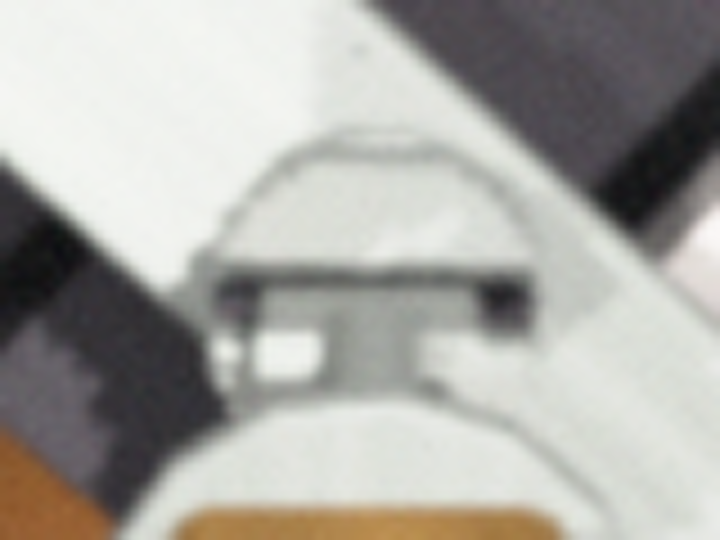

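```bash
python3 -m pendant '[[[-0.04,-0.08,0,0,0,0,0],[-0.04,0,0,0,0,0,0],[0,0,0,0,0,0,0],[0,0,0,0,0,0,0]]]'; python3 look.py 13
```

```text
clock: 10.77
tool_pos: [0.5323, 0.2099, 0.1941]
orientation: [-113.0, 19.8, 142.9]
force: [-10.4, -1.9, 9.0]
opening: 0.0259
10.7667 [0.5323 0.2099 0.1941] [-113.     19.85  142.89] F [-10.4  -1.9   9. ] M [-0.75  3.93  0.1 ] q [ 41.6  -3.2 -56.6  55.2 -16.3 -35.5] op 0.0259
Ftool [  3.7 -13.    2.9] c in tool [1.3800e+00 1.0313e+02 3.5000e-01 1.0000e+03]
301 [239 236 223 193 189 199 208 206 186 144 108  80  72  90  96 110 144 182]
303 [221 208 197 199 209 213 217 216 193 140  96  77  77  84  88  87 103 129]
308 [211 218 222 219 221 220 218 216 202 156 114 105 142 162 165 162 183 227]
318 [217 220 219 217 219 221 226 230 225 181 125 103 143 159 160 157 162 158]
328 [203 214 213 217 217 220 217 219 211 173 124  99 113 130 140 145 164 204]
331 [175 174 187 205 214 216 215 218 209 173 121  73  43  44  61  82 111 153]
```

View pics/c_w13.png

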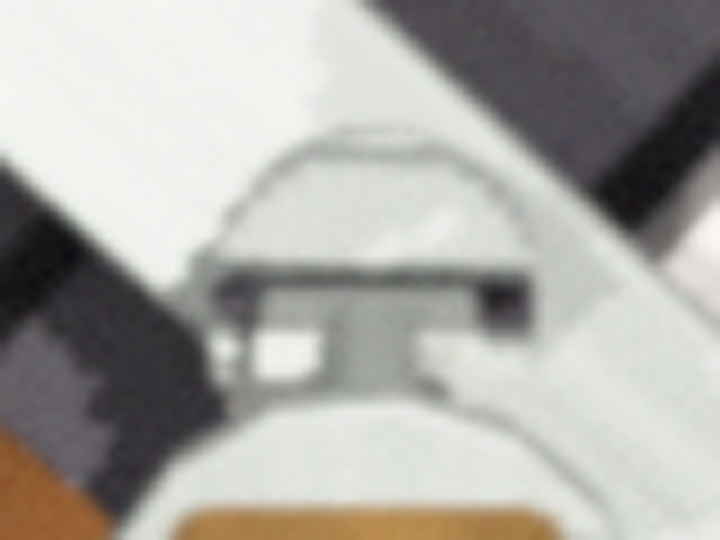

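```bash
python3 -m pendant '[[[0,0,0,0,5,0,0],[0,0.03,0,0,6,0,0],[0,0.06,0,0,7,0,0],[0,0.06,0,0,7,0,0],[0,0.06,0,0,7,0,0],[0,0,0,0,0,0,0],[0,0,0,0,0,0,0]]]'; python3 look.py 14
```

```text
clock: 11.4
tool_pos: [0.5335, 0.21, 0.1924]
orientation: [-119.6, 5.3, 113.5]
force: [-7.0, -2.4, 8.2]
opening: 0.0257
11.4 [0.5335 0.21   0.1924] [-119.59    5.35  113.49] F [-7.  -2.4  8.2] M [-1.    3.05 -0.17] q [ 41.   -3.  -56.8  56.3 -15.8 -68.2] op 0.0257
Ftool [ -0.2 -10.7   2.3] c in tool [   1.34  101.05    1.17 1000.  ]
301 [242 241 237 230 219 215 223 223 229 230 208 170 143 123 124 140 157 167]
303 [227 205 204 216 228 231 237 238 239 233 200 146  96  73  80  92 112 147]
308 [230 235 238 237 237 238 238 234 223 194 148 127 142 152 156 166 205 233]
318 [229 230 229 223 221 220 217 212 189 141  92  92 129 150 149 146 148 147]
328 [204 211 217 216 218 220 214 187 126  85  68 103 124 131 138 157 181 209]
331 [184 205 224 233 236 236 229 183 125  78  47  48  59  78 113 158 198 219]
```

Run:
```python
import cv2
im=cv2.imread("pics/w14.png");cv2.imwrite("pics/c_w14.png",cv2.resize(im[140:250,240:400],None,fx=5,fy=5,interpolation=cv2.INTER_CUBIC))
```

```text
(no output)
```

View pics/c_w14.png

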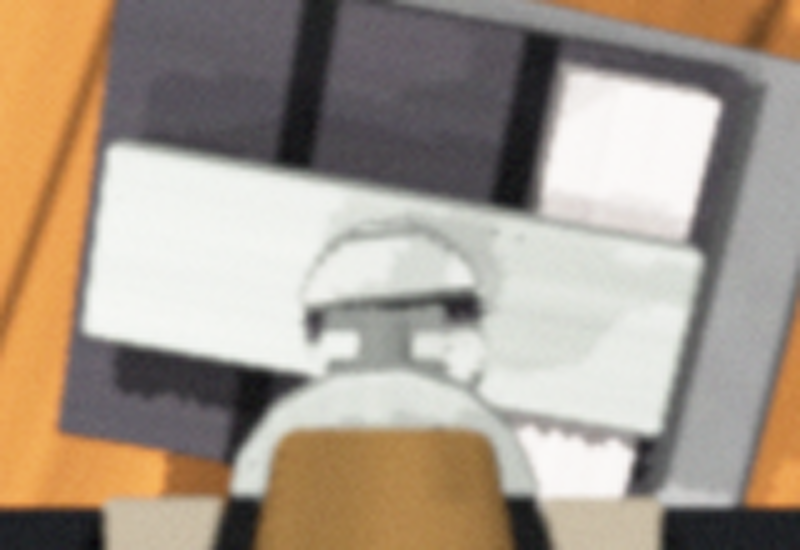

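```bash
python3 -m pendant '[[[0,0.06,0,0,7,0,0],[0,0.06,0,0,7,0,0],[0,0.06,0,0,7,0,0],[0,0.06,0,0,7,0,0],[0,0.06,0,0,7,0,0],[0,0.06,0,0,7,0,0],[0,0,0,0,0,0,0],[0,0,0,0,0,0,0]]]'; sed -i 's/im\[170:230,276:356\],None,fx=9,fy=9/im[140:250,240:400],None,fx=5,fy=5/' look.py; python3 look.py 15 | head -2
```

```text
clock: 12.12
tool_pos: [0.535, 0.2098, 0.1889]
orientation: [-116.3, -15.0, 76.4]
force: [-9.1, -4.1, 8.8]
opening: 0.0261
12.1167 [0.535  0.2098 0.1889] [-116.27  -15.01   76.4 ] F [-9.1 -4.1  8.8] M [-1.47  3.63 -0.32] q [  40.    -2.6  -57.2   58.3  -14.9 -111.5] op 0.0261
Ftool [ -3.6 -12.6   2.6] c in tool [   1.06   97.31    1.51 1000.  ]
```

View pics/c_w15.png

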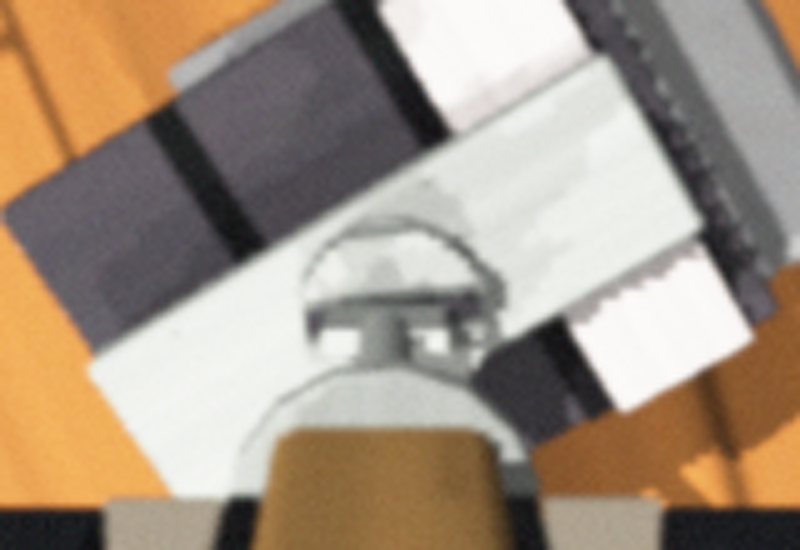

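```bash
python3 -m pendant '[[[0,0.06,0,0,7,0,0],[0,0.06,0,0,7,0,0],[0,0.03,0,0,3,0,0],[0,0,0,0,0,0,0],[0,0,0,0,0,0,0]]]'; python3 look.py 16 | head -2
python3 - <<'E'
from h import *
o=ctrl.get_obs();T=pose(o);print((T[:3,:3].T@o["moment"]).round(2))
E
```

```text
clock: 12.58
tool_pos: [0.5356, 0.2101, 0.1875]
orientation: [-111.0, -21.9, 60.0]
force: [-10.3, -3.9, 9.9]
opening: 0.0254
12.5833 [0.5356 0.2101 0.1875] [-111.04  -21.87   60.03] F [-10.3  -3.9   9.9] M [-1.38  3.9  -0.25] q [  39.6   -2.4  -57.3   59.3  -14.5 -129. ] op 0.0254
Ftool [ -4.2 -14.    2.1] c in tool [5.200e-01 9.581e+01 1.540e+00 1.000e+03]
[2.45 0.03 3.37]
```

View pics/c_w16.png

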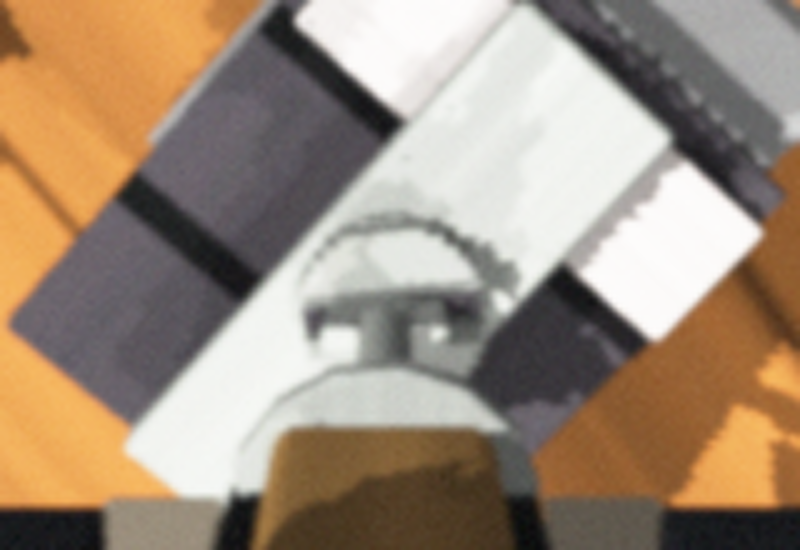

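```bash
python3 -m pendant '[[[0,0.03,0,0,4,0,0],[0,0.02,0,0,3,0,0],[0,0,0,0,0,0,0],[0,0,0,0,0,0,0]]]'; python3 look.py 17 | head -2
python3 - <<'E'
from h import *
import pickle
o=ctrl.get_obs();T=pose(o);print((T[:3,:3].T@o["moment"]).round(2))
a=pickle.load(open("w13.pkl","rb"))["tool"]
for k in (14,15,16,17):
    b=pickle.load(open(f"w{k}.pkl","rb"))["tool"];print(k,R.from_matrix(a[:3,:3].T@b[:3,:3]).as_rotvec(degrees=True).round(2),((b[:3,3]-a[:3,3])@a[:3,1]*1000).round(2))
E
```

```text
clock: 12.97
tool_pos: [0.5359, 0.2105, 0.1875]
orientation: [-108.3, -24.3, 52.9]
force: [-11.1, -3.8, 12.0]
opening: 0.0257
12.9667 [0.5359 0.2105 0.1875] [-108.27  -24.26   52.94] F [-11.1  -3.8  12. ] M [-1.46  3.91  0.08] q [  39.4   -2.4  -57.4   59.6  -14.3 -136.2] op 0.0257
Ftool [ -3.9 -16.3   1.6] c in tool [-2.600e-01  9.559e+01  1.600e+00  1.000e+03]
[ 2.09 -0.33  3.62]
14 [1.000e-02 3.206e+01 3.000e-02] 2.08
15 [5.000e-02 7.407e+01 8.000e-02] 5.82
16 [4.000e-02 9.103e+01 7.000e-02] 7.32
17 [-1.000e-02  9.798e+01  4.000e-02] 7.54
```

View pics/c_w17.png

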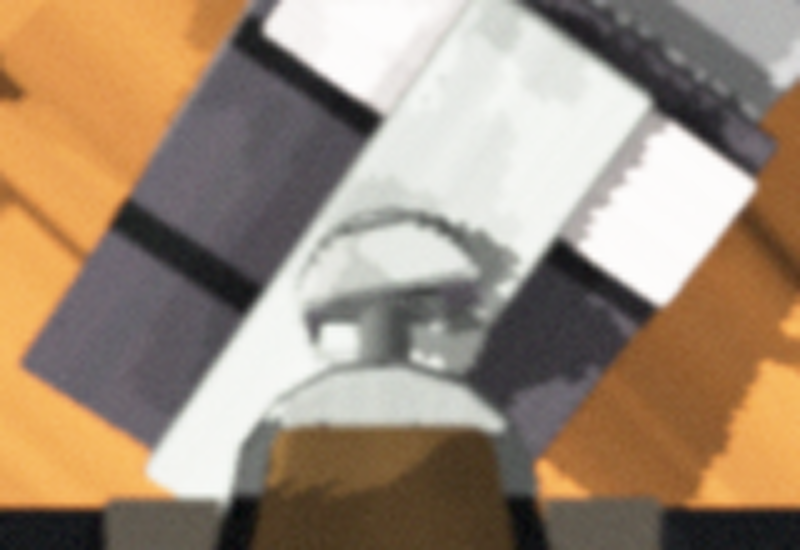

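```bash
python3 -m pendant '[[[0,0,0,0,3,0,0],[0,0,0,0,0,0,0],[0,0,0,0,0,0,0]]]'; python3 look.py 18 | head -2
python3 - <<'E'
from h import *
import pickle
o=ctrl.get_obs();T=pose(o);print((T[:3,:3].T@o["moment"]).round(2))
a=pickle.load(open("w13.pkl","rb"))["tool"]
for k in (18,):
    b=pickle.load(open(f"w{k}.pkl","rb"))["tool"];print(k,R.from_matrix(a[:3,:3].T@b[:3,:3]).as_rotvec(degrees=True).round(2),((b[:3,3]-a[:3,3])@a[:3,1]*1000).round(2))
E
```

```text
clock: 13.27
tool_pos: [0.5359, 0.2106, 0.1875]
orientation: [-107.0, -25.2, 49.8]
force: [-11.4, -4.5, 11.9]
opening: 0.0258
13.2667 [0.5359 0.2106 0.1875] [-106.97  -25.15   49.83] F [-11.4  -4.5  11.9] M [-1.63  3.65  0.24] q [  39.4   -2.4  -57.4   59.6  -14.4 -139.2] op 0.0258
Ftool [ -4.7 -16.4   1.1] c in tool [-3.800e-01  9.559e+01  1.560e+00  1.000e+03]
[ 1.69 -0.54  3.67]
18 [-2.0000e-02  1.0095e+02  5.0000e-02] 7.54
```

View pics/c_w18.png

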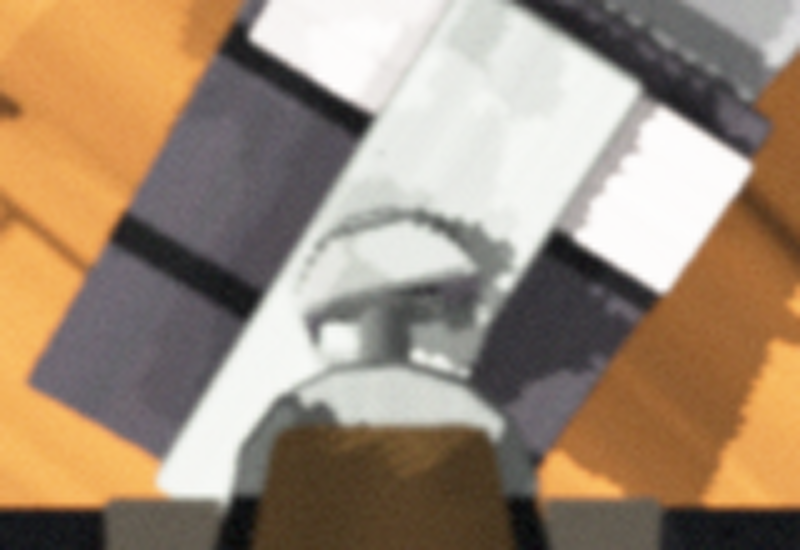

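```bash
python3 -m pendant '[[[0,0,0,0,-5,0,0],[0,-0.1,0,0,-4,0,0],[0,-0.5,0,0,0,0,0],[0,-1.5,0,0,0,0,0],[0,-3,0,0,0,0,0],[0,-3,0,0,0,0,0],[0,-1.5,0,0,0,0,0],[0,0,0,0,0,0,0],[0,0,0,0,0,0,0]]]'; python3 look.py 19 | head -2
python3 - <<'E'
import cv2
im=cv2.imread("pics/w19.png");cv2.imwrite("pics/c_w19.png",cv2.resize(im[100:250,220:400],None,fx=4,fy=4,interpolation=cv2.INTER_CUBIC))
E
```

```text
clock: 14.07
tool_pos: [0.4896, 0.1998, 0.2708]
orientation: [-110.6, -22.4, 59.1]
force: [-0.2, -0.1, -2.5]
opening: 0.0255
14.0667 [0.4896 0.1998 0.2708] [-110.64  -22.37   59.12] F [-0.2 -0.1 -2.5] M [-0.4   2.01  0.06] q [  54.1  -12.9  -49.2   34.3  -34.6 -114.4] op 0.0255
Ftool [-1.1  2.   0.9] c in tool [-1.4700e+00  1.9152e+02  9.4000e-01  1.0000e+03]
```

View pics/c_w19.png

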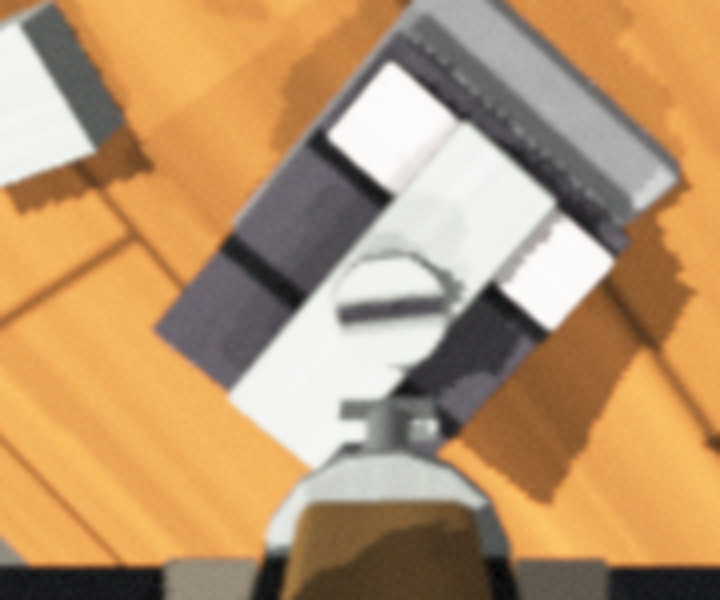

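Run:
```python
from h import *
T0=pose()
T=plan(T0,Tm([0.48,0.10,0.33],down(90.5)),n=9,hand=0)
from ik import *
q,e=ik(T,[40,0,-6,0,-80,-38]);print(q.round(1),e)
T=plan(T,Tm([0.4746,-0.2748,0.33],down(90.55)),n=10,hand=0)
```

```text
n 9 res mm [ 0. -0.  0.]
[[[-0.67, -0.77, -0.8, 2.88, -3.86, 1.77, 0], [-0.75, -0.78, -0.71, 2.89, -3.85, 1.76, 0], [-0.81, -0.8, -0.62, 2.88, -3.86, 1.77, 0], [-0.88, -0.79, -0.52, 2.89, -3.85, 1.77, 0], [-0.93, -0.79, -0.42, 2.88, -3.86, 1.77, 0], [-0.98, -0.78, -0.31, 2.89, -3.85, 1.76, 0], [-1.03, -0.77, -0.21, 2.88, -3.86, 1.77, 0], [-1.06, -0.74, -0.1, 2.88, -3.85, 1.77, 0], [-1.08, -0.71, 0, 2.89, -3.86, 1.76, 0]]]
[ 34.8  -0.3 -11.9  -0.  -78.5 -34.3] 3.0531133177191805e-13
n 10 res mm [0. 0. 0.]
[[[-3.75, 0, 0.09, -0, -0, 0, 0], [-3.74, 0, 0.08, -0, -0.01, 0, 0], [-3.75, 0, 0.09, -0, -0, 0, 0], [-3.75, 0, 0.09, -0, -0.01, 0, 0], [-3.75, 0, 0.09, -0, -0, 0, 0], [-3.74, 0, 0.09, -0, -0.01, 0, 0], [-3.75, 0, 0.08, -0, -0, 0, 0], [-3.75, 0, 0.09, -0, -0.01, 0, 0], [-3.75, 0, 0.09, -0, -0, 0, 0], [-3.74, 0, 0.09, -0, -0.01, 0, 0]]]
```

```bash
python3 -m pendant '[[[-0.7,-0.8,-0.8,2.9,-3.85,1.75,0],[-0.75,-0.8,-0.7,2.9,-3.85,1.75,0],[-0.8,-0.8,-0.6,2.9,-3.85,1.75,0],[-0.9,-0.8,-0.5,2.9,-3.85,1.75,0],[-0.95,-0.8,-0.4,2.9,-3.85,1.75,0],[-1,-0.8,-0.3,2.9,-3.85,1.75,0],[-1,-0.8,-0.2,2.9,-3.85,1.75,0],[-1.05,-0.7,-0.1,2.9,-3.85,1.75,0],[-1.1,-0.7,0,2.9,-3.85,1.75,0],[0,0,0,0,0,0,0],[0,0,0,0,0,0,0]]]'
python3 - <<'E'
from h import *
o=ctrl.get_obs();print(o["qvel"].round(1),o["joint_pos"].round(1))
T=plan(pose(),Tm([0.4746,-0.2748,0.33],down(90.55)),n=10,hand=0)
sd=shot("side","d20");sc=shot("scene","s20")
crop(sd,(290,345),80,70,4,"c_d20")
E
```

```text
clock: 15.03
tool_pos: [0.4779, 0.1023, 0.324]
orientation: [-91.4, -0.7, 87.9]
force: [-0.4, 0.3, -2.5]
opening: 0.0261
[ 1.3 -2.  -2.  -0.2  1.  -1.2] [ 35.4  -1.4 -13.8   0.3 -76.1 -37.6]
n 10 res mm [0. 0. 0.]
[[[-3.77, -0.11, -0.11, 0.14, -0.26, 0.07, 0], [-3.77, -0.1, -0.08, 0.15, -0.26, 0.07, 0], [-3.77, -0.1, -0.07, 0.14, -0.26, 0.07, 0], [-3.77, -0.09, -0.06, 0.15, -0.27, 0.08, 0], [-3.77, -0.09, -0.03, 0.14, -0.26, 0.07, 0], [-3.77, -0.08, -0.02, 0.15, -0.26, 0.07, 0], [-3.77, -0.08, -0, 0.14, -0.26, 0.07, 0], [-3.77, -0.07, 0.02, 0.15, -0.26, 0.07, 0], [-3.77, -0.07, 0.03, 0.14, -0.26, 0.07, 0], [-3.77, -0.07, 0.05, 0.15, -0.27, 0.07, 0]]]
```

View pics/c_d20.png

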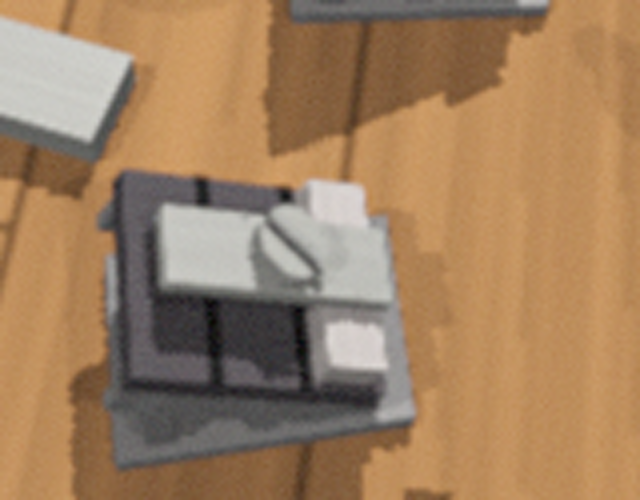

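```bash
python3 -m pendant '[[[-3,-0.1,-0.1,0.15,-0.3,0.1,0],[-3.9,-0.1,-0.1,0.15,-0.3,0.1,0],[-4,-0.1,-0.1,0.15,-0.3,0.1,0],[-4,-0.1,-0.05,0.15,-0.3,0.1,0],[-4,-0.1,0,0.15,-0.3,0.1,0],[-4,-0.1,0,0.15,-0.3,0.1,0],[-4,-0.1,0,0.15,-0.3,0.1,0],[-4,-0.05,0,0.15,-0.3,0,0],[-3.8,-0.05,0.05,0.15,-0.2,0,0],[-3,0,0.05,0.1,0,0,0],[0,0,0,0,0,0,0],[0,0,0,0,0,0,0]]]'
python3 - <<'E'
from h import *
o=ctrl.get_obs();print(o["qvel"].round(1),o["joint_pos"].round(1),o["tool_pos"],o["orientation"],o["force"])
T0=pose();d=T0[:3,:3].T@(np.array([.4746,-.2748,.33])-T0[:3,3]);print("to go tool cm",(d*100).round(2))
s=shot("wrist","w21");crop(s,(316,210),80,70,4,"c_w21")
E
```

```text
clock: 16.13
tool_pos: [0.4755, -0.275, 0.3304]
orientation: [-90.0, -0.1, 90.6]
force: [0.1, 0.8, -1.7]
opening: 0.0259
[ 2.5 -1.3 -0.6 -0.4 -0.4 -0.6] [ -9.7   5.7  -5.3  -0.1 -79.   10.3] [ 0.47546792 -0.27502665  0.33044093] [-90.03882277  -0.11255067  90.58201521] [ 0.07403175  0.83823457 -1.74129011]
to go tool cm [0.02 0.04 0.09]
```

View pics/w21.png

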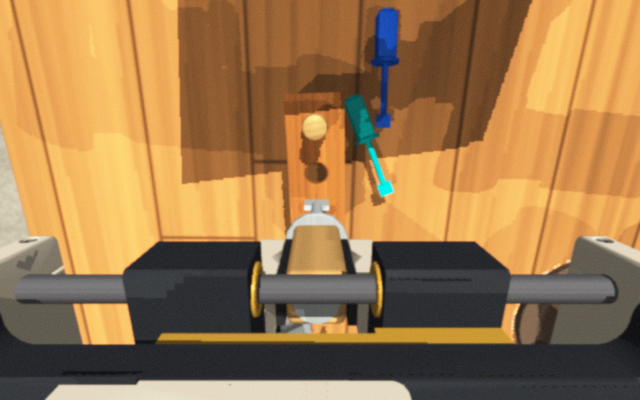

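View pics/c_w21.png

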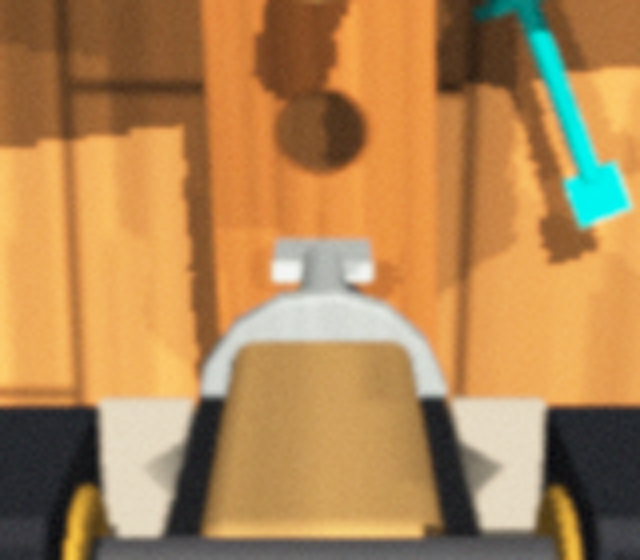

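Run:
```python
from h import *
s=shot("wrist");T=pose()
print("hole",onz(s,(236+322/4,140+132/4),.1).round(4))
print("hole edges",onz(s,(236+276/4,140+132/4),.1).round(4),onz(s,(236+367/4,140+132/4),.1).round(4),onz(s,(316.5,140+89/4),.1).round(4),onz(s,(316.5,140+174/4),.1).round(4))
print("tip", (T@[0,.1052,0,1])[:3].round(4),proj(s,(T@[0,.1052,0,1])[:3]))
a,b=shot("scene"),shot("side")
crop(a,(245,245),40,40,8,"c_s21");crop(b,(360,140),40,40,8,"c_d21")
```

```text
hole [ 0.4759 -0.2735  0.1   ]
hole edges [ 0.4901 -0.2734  0.1   ] [ 0.462  -0.2736  0.1   ] [ 0.476  -0.2869  0.1   ] [ 0.4758 -0.2602  0.1   ]
tip [ 0.476  -0.2732  0.2259] [[316.27939019 201.74094051]]
```

View pics/c_s21.png

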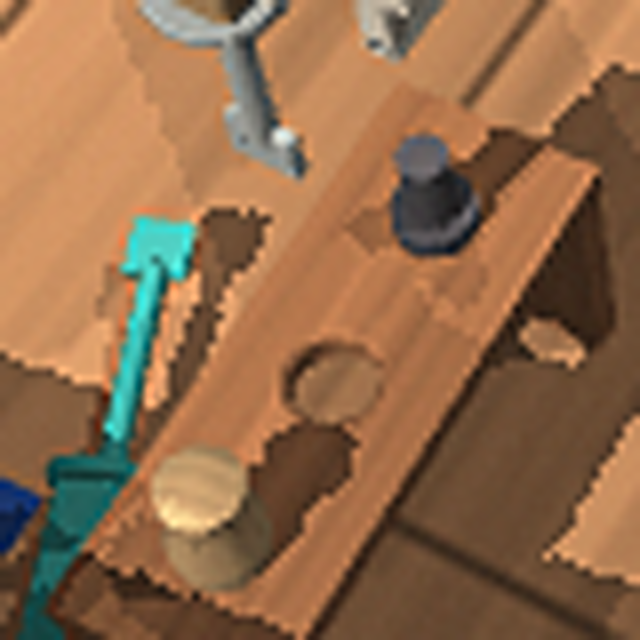

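```bash
python3 -m pendant '[[[0,2.5,0,0,0,0,0],[0,3.5,0,0,0,0,0],[0,3.5,0,0,0,0,0],[0,1.5,0,0,0,0,0],[0,0,0,0,0,0,0],[0,0,0,0,0,0,0],[0,0,0,0,0,0,0]]]'
python3 - <<'E'
from h import *
o=ctrl.get_obs();print(o["tool_pos"],o["orientation"],o["force"])
s=shot("wrist","w22");T=pose();crop(s,(316,210),60,50,6,"c_w22");print("tip", (T@[0,.1052,0,1])[:3].round(4))
E
```

```text
clock: 16.92
tool_pos: [0.4776, -0.2736, 0.2235]
orientation: [-90.2, -0.0, 90.9]
force: [-0.1, 0.8, -0.6]
opening: 0.0257
[ 0.47760188 -0.27360262  0.22350264] [-9.02348314e+01 -4.27201465e-02  9.08896950e+01] [-0.11700202  0.76491434 -0.64628925]
tip [ 0.4782 -0.2736  0.1185]
```

View pics/c_w22.png

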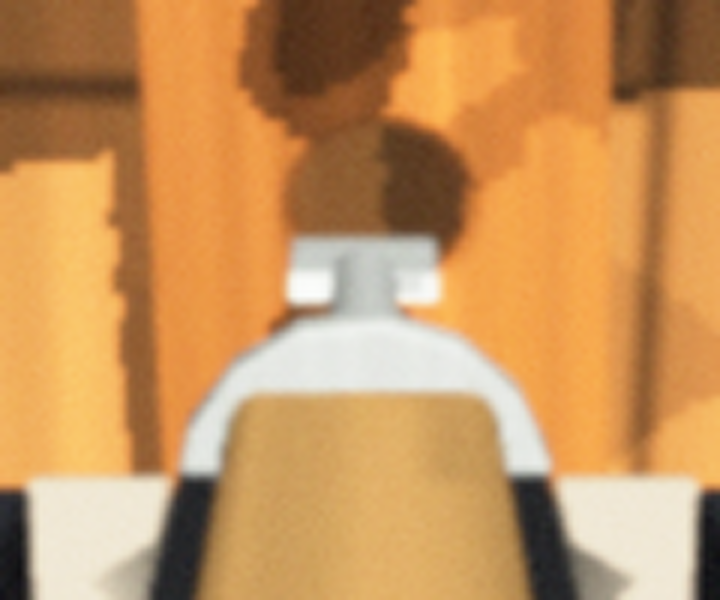

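```bash
python3 -m pendant '[[[-0.05,0.3,0.2,0,0,0,0],[0,1.2,0,0,0,0,0],[0,0,0,0,0,0,0],[0,0,0,0,0,0,0],[0,0,0,0,0,0,0]]]'
python3 - <<'E'
from h import *
o=ctrl.get_obs();print(o["tool_pos"],o["orientation"],o["force"])
s=shot("wrist","w23");T=pose();crop(s,(316,210),60,50,6,"c_w23");print("tip", (T@[0,.1052,0,1])[:3].round(4))
E
```

```text
clock: 17.38
tool_pos: [0.4747, -0.2745, 0.2074]
orientation: [-90.1, -0.1, 90.8]
force: [0.3, 0.0, -1.3]
opening: 0.0259
[ 0.4746845  -0.27448599  0.20737125] [-9.01354950e+01 -8.91214438e-02  9.08124447e+01] [ 0.26327967  0.00760162 -1.31680405]
tip [ 0.475  -0.2743  0.1022]
```

View pics/c_w23.png

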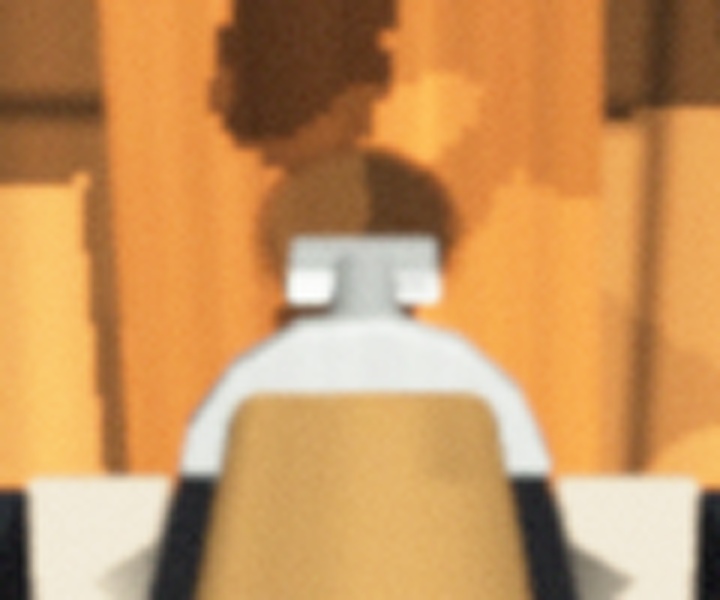

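```bash
python3 -m pendant '[[[0,1.2,0,0,0,0,0],[0,2,0,0,0,0,0],[0,2.2,0,0,0,0,0],[0,1.8,0,0,0,0,0],[0,0.8,0,0,0,0,0],[0,0.3,0,0,0,0,0],[0,0,0,0,0,0,0],[0,0,0,0,0,0,0]]]'
python3 - <<'E'
from h import *
o=ctrl.get_obs();print(o["tool_pos"],o["orientation"],o["force"])
s=shot("wrist","w24");b=shot("scene","s24");crop(b,(245,245),60,50,6,"c_s24")
E
```

```text
clock: 18.1
tool_pos: [0.4753, -0.2744, 0.1246]
orientation: [-90.2, -0.1, 90.8]
force: [0.4, -0.4, -0.2]
opening: 0.0258
[ 0.47530095 -0.27439442  0.12461032] [-9.01590367e+01 -7.77071241e-02  9.08308956e+01] [ 0.39936505 -0.44727378 -0.15334026]
```

View pics/c_s24.png

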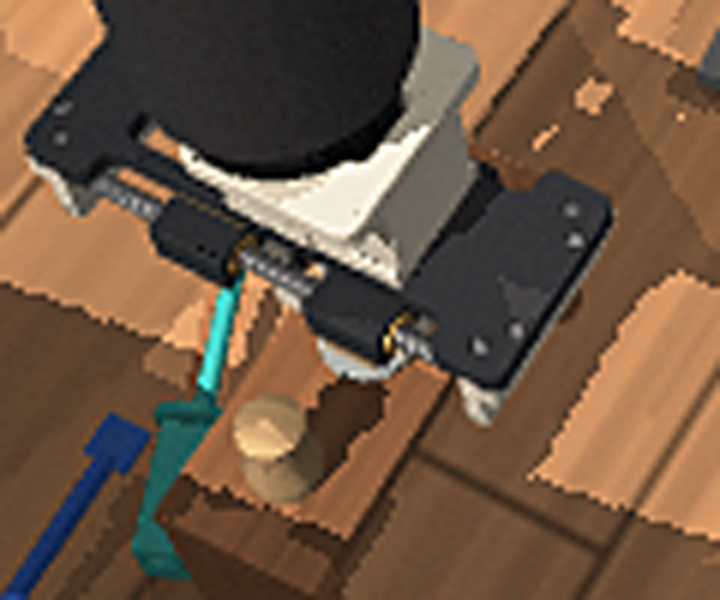

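View pics/w24.png

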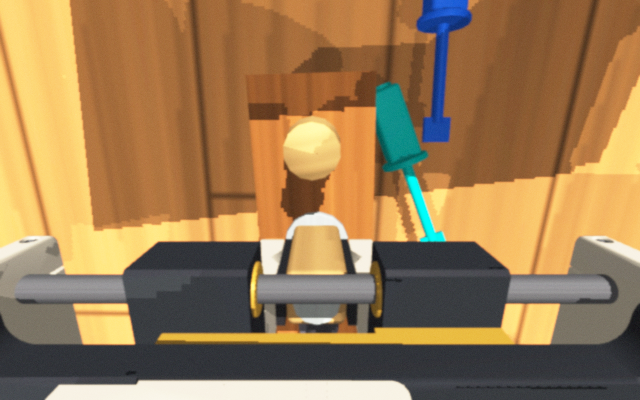

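```bash
python3 -m pendant '[[[0,0.25,0,0,0,0,0],[0,0.2,0,0,0,0,0],[0,0,0,0,0,0,0],[0,0,0,0,0,0,0]]]';python3 -m pendant '[[[0,0.1,0,0,0,0,0],[0,0,0,0,0,0,0],[0,0,0,0,0,0,0]]]'
```

```text
clock: 18.53
tool_pos: [0.4754, -0.2745, 0.1215]
orientation: [-90.2, -0.0, 90.9]
force: [-3.8, 2.9, 15.8]
opening: 0.0257
clock: 18.78
tool_pos: [0.4754, -0.2746, 0.1215]
orientation: [-90.2, -0.0, 90.9]
force: [-6.0, 4.8, 24.0]
opening: 0.0259
```

```bash
python3 -m pendant '[[[0,-0.15,0,0,0,0,0],[0,0,0,0,0,0,0]]]'
python3 - <<'E'
from h import *
o=ctrl.get_obs();print(o["tool_pos"],o["orientation"],o["force"])
s=shot("wrist","w25");b=shot("side","d25");crop(b,(360,140),50,45,7,"c_d25");crop(s,(316,200),60,60,5,"c_w25")
E
```

```text
clock: 18.95
tool_pos: [0.4754, -0.2745, 0.1216]
orientation: [-90.2, -0.0, 90.8]
force: [-1.8, 2.3, 13.1]
opening: 0.0261
[ 0.47537631 -0.27447549  0.12159844] [-9.02330773e+01 -4.56784998e-02  9.08467529e+01] [-1.83515419  2.34680694 13.11055478]
```

View pics/c_d25.png

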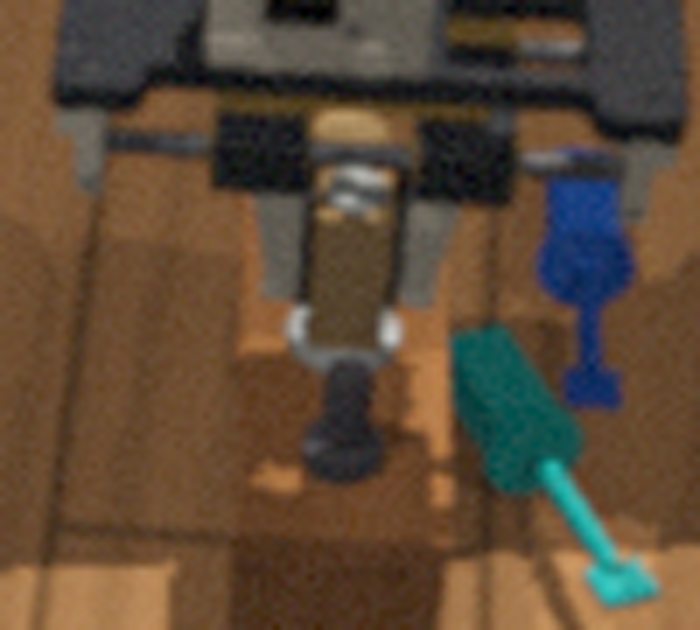

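View pics/c_w25.png

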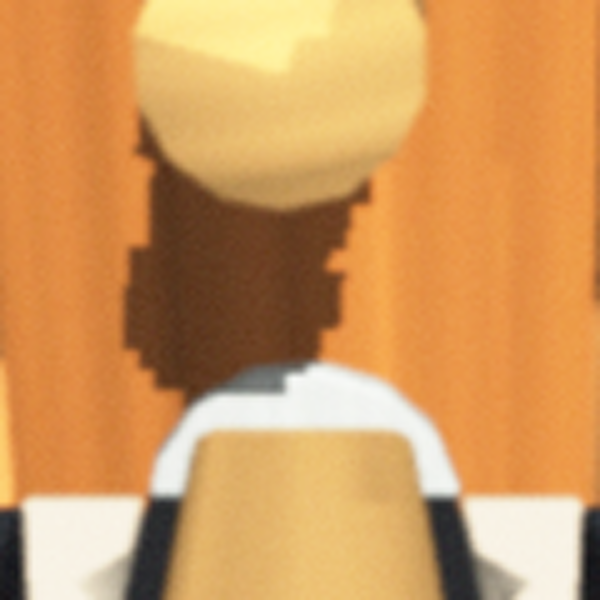

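```bash
python3 -m pendant '[[[0,-0.1,0,0,0,0,0],[0,0,0,0,0,0,0],[0,0,0,0,0,0,0.3],[0,0,0,0,0,0,0.6],[0,0,0,0,0,0,0.6],[0,0,0,0,0,0,0.6],[0,0,0,0,0,0,0.6],[0,0,0,0,0,0,0.6],[0,0,0,0,0,0,0.6]]]'
python3 - <<'E'
from h import *
b=shot("side","d26");crop(b,(360,140),50,45,7,"c_d26")
E
```

```text
clock: 19.8
tool_pos: [0.4744, -0.2741, 0.1204]
orientation: [-90.1, -0.1, 90.8]
force: [-0.2, -0.0, 0.3]
opening: 0.0523
```

View pics/c_d26.png

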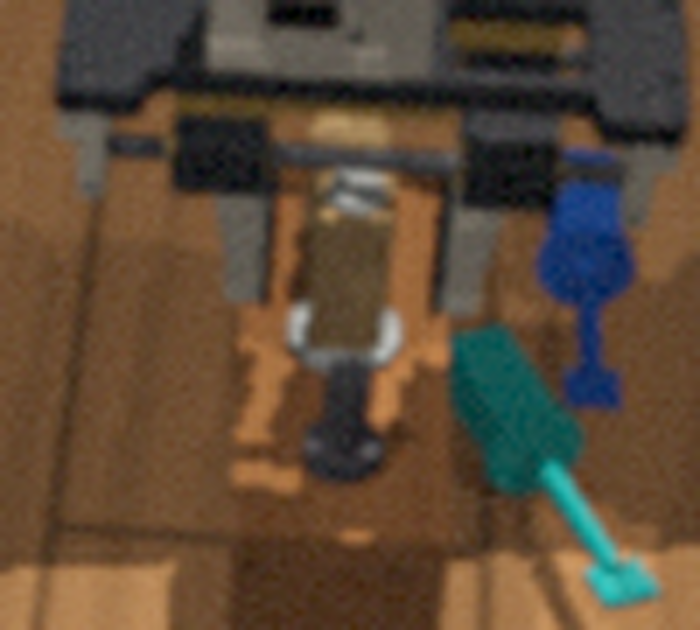

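Driver released and standing upright. I'll retreat straight up and then check the result.

```bash
python3 -m pendant '[[[0,-1,0,0,0,0,0.6],[0,-3,0,0,0,0,0.6],[0,-4,0,0,0,0,0.6],[0,-4,0,0,0,0,0.6],[0,-4,0,0,0,0,0.6],[0,-3,0,0,0,0,0.6],[0,-1,0,0,0,0,0.6],[0,0,0,0,0,0,0.6],[0,0,0,0,0,0,0.6]]]'
python3 - <<'E'
from h import *
w=shot("wrist","w27");a=shot("scene","s27");b=shot("side","d27")
crop(a,(240,245),60,50,6,"c_s27");crop(b,(375,150),60,60,5,"c_d27");crop(a,(355,170),65,60,6,"c_s27b")
crop(w,(316,185),50,50,6,"c_w27")
P=lambda x,y:(180+x/6,195+y/6)
E
```

```text
clock: 20.6
tool_pos: [0.4741, -0.2743, 0.3211]
orientation: [-90.2, -0.1, 90.8]
force: [0.1, 0.0, -0.9]
opening: 0.0525
```

View pics/w27.png

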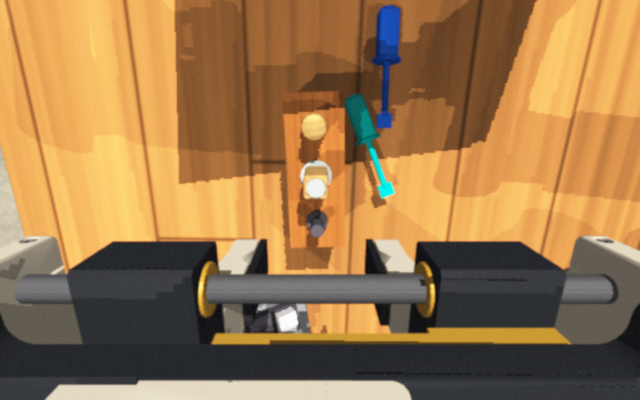

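View pics/c_d27.png

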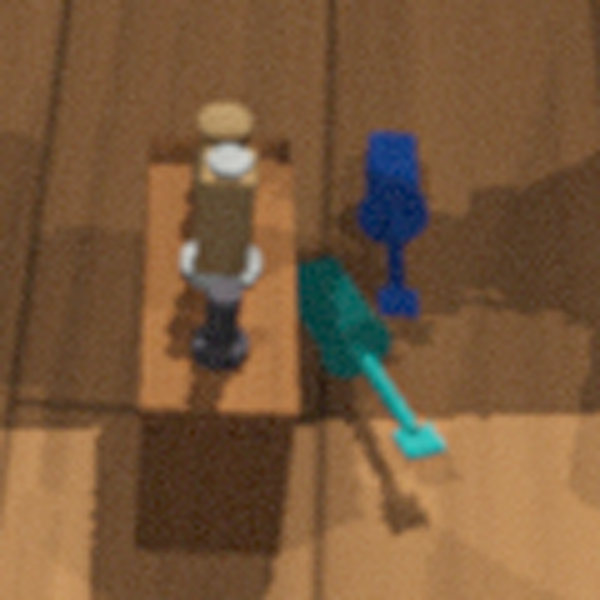

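View pics/c_s27b.png

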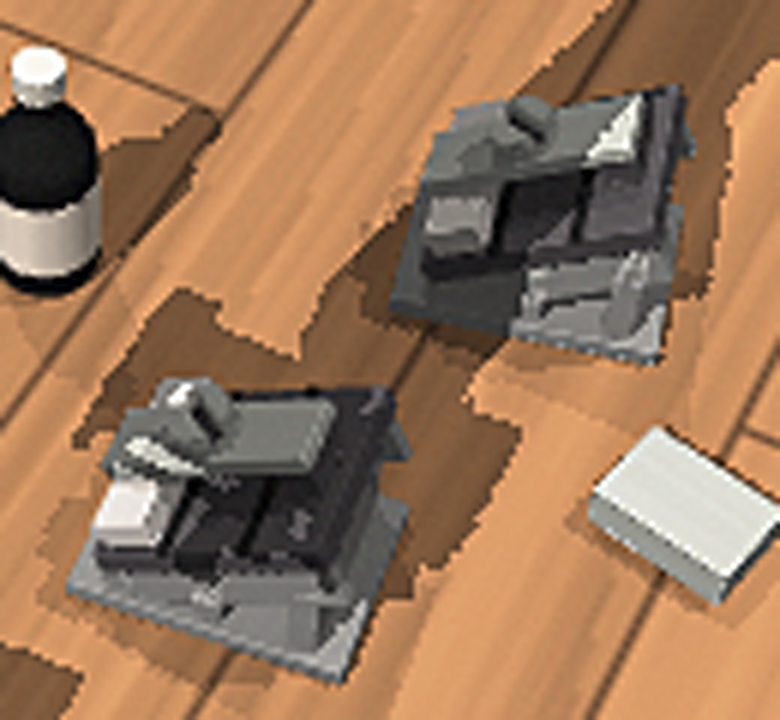

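View pics/c_s27.png

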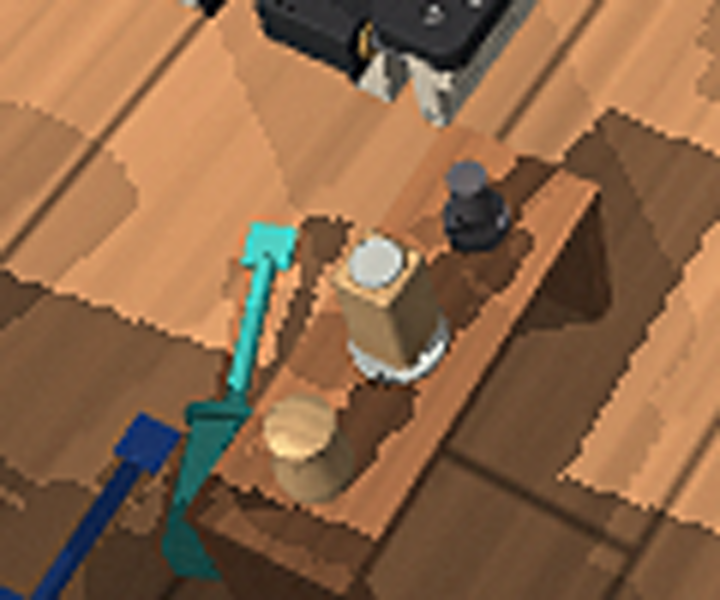

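Run:
```python
from h import *
import pickle
n=nvec(14);c=np.array([.5811,.2231,.1042])
ex=np.cross(n,[0,0,1.]);ex/=np.linalg.norm(ex);ey=np.cross(n,ex)
def ang(k,box,cc):
    s=pickle.load(open(f"w{k}.pkl","rb"));g=s["image"].astype(float).mean(2);x0,x1,y0,y1=box;pts=[]
    for x in range(x0,x1):
        col=230-g[y0:y1,x];wt=np.clip(col-60,0,None)
        pts.append((x,y0+(wt*np.arange(y1-y0)).sum()/wt.sum()))
    p=np.array(pts);a,b=np.polyfit(p[:,0],p[:,1],1);print("slope",np.degrees(np.arctan(a)).round(2),"resid",np.std(p[:,1]-a*p[:,0]-b).round(2))
    A,B=[onplane(s,(x,a*x+b),cc,n) for x in (x0,x1)];d=B-A
    return np.degrees(np.arctan2(d@ey,d@ex))
a8=ang(8,(308,332,182,193),c);a19=ang(19,(307,329,170,184),c-.0075*n)
print(a8,a19,"turn",(a8-a19)%180,(a19-a8)%180)
```

```text
slope -0.61 resid 0.06
slope -6.16 resid 0.06
132.1649203062623 47.08222058797222 turn 85.08269971829009 94.91730028170991
```

```bash
python3 -c "
from plant import ctrl
print(ctrl.close_job()); print(ctrl.get_obs()['clock'])"
```

```text
the job is handed in; nothing more can be done
None
the job is handed in; nothing more can be done
```

The proud screw, on the block farther left (world about 0.58, 0.22), is driven home. The wooden square-handled driver is back upright in the middle rack hole, and the job was handed in at about 21 s.

**Which screw:** a fit over five views put the far screw's head about 6.5 mm higher above its strap than the near screw's. The near screw was already home and I did not touch it.

**Driving:** I seated the blade on the slot floor with about 13 N of axial force. A first touch peaked at 22 N, slightly over the 20 N the screw is said to stay put under, so I backed off. I then turned clockwise while feeding down.
- The slot turned 85.1° by image, against 85.9° for full travel.
- The tool sank 7.5 mm, and torque then rose against a hard stop with no further descent.
- The side view afterwards shows the head down on its strap.

**Rack:** the driver's cap and guard appear in the same pixels as at the start, to within a pixel. The awl, punch, oil bottle and steel block look unmoved, judged by eye.

**Disagreements:**
- **Look-alikes:** the blue and turquoise look-alikes stood upright in the first pictures and lay on the bench by 2.2 s. The arm's tips were above 0.22 m and the look-alikes were about 0.15 m high, with no contact force read. They seem to have tipped over by themselves, and I left them lying.
- **Seating height:** the guard met the rack with the tool reading about 2 mm higher than at pick-up, so the driver may have shifted in the grip. The pictures show it sitting flat.

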